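# Dose grinding balls through a spring gate and hold it open

### The arm

A 7-joint arm with a two-finger parallel gripper is mounted at the origin on the work surface. World frame = base frame: x ahead of the robot, y to its left, z up, the work surface at z = 0. Lengths are in m, angles in rad, forces in N, time in s.
With the tool pointing down it reaches from about 0.4 to 0.925 m from the base axis. Payload 5.6 kg.
Tool frame: the origin (TCP) lies at the very end of the fingers, on their centre line; the grasp point (between the pads) lies 19 mm behind it; z points along the fingers, y is the line along which they close (so a half turn about z gives the same grasp; the last joint's range is limited). The gripper opens to 85 mm and grips with 20 to 120 N. Pads are 22 mm wide; open, the fingers measure 114 mm over their backs; the gripper's body (76 mm by 85 mm) begins 54 mm behind the grasp point. The pads swing forward as they close: fully open they stand 13 mm farther back than shut.
Start: joints at [1.08, 0.468, -0.012, 1.603, 0.006, 1.071, -0.056], TCP at [0.281, -0.586, 0.231] pointing down, gripper open.
Joint ranges: [-2.53, 2.53], [-0.31, 2.02], [-1.57, 1.55], [0.28, 2.44], [-1.29, 4.43], [0.15, 1.84], [-2.92, 2.92]. Speed limits (rad/s): [2.57, 2.57, 3.14, 3.14, 3.14, 3.14, 3.14].

### API

Orientations are given as a rotation vector (axis times angle).
In Python, from bench import arm gives the robot as it stands.
- The arm moves only by the tool servo_tool, never from a script. Its argument "commands" is a list of rows, each an object of numbers: "tx", "ty", "tz": the shift along the tool's x, y, z in units of 40 mm (1.0 is 40 mm); "wx", "wy", "wz": the turn, a rotation vector about the tool's x, y, z in rad; "claw": the closure, from 0 (fully open) to 1 (shut). A call has exactly 10 rows; each row is the pose to reach, as a shift and turn from the pose commanded when the call began, along the tool's axes at that moment; what a row does not reach only later rows make up. A row lasts 1/12 s, in which the tool goes at most 41.7 mm and 7.16 degrees, less where a joint would pass 70% of its speed; a pose out of reach is approached as far as the arm can. A call with a gripper value outside its range is refused whole. The fingers move at their own pace and stop on an object; the grip force is fixed at half the most. Time passes only in rows, so rows that repeat a pose let the fingers close, or fill a call up. It gives the time, the measured TCP pose, the force, the opening and the grip force at its end, in the units of the state.
- arm.sense(): the state, without advancing time (a new reading comes with each control period).
- arm.grab_frame(name): name is "scene" or "top" or "wrist"; returns a dict with "image" (480x640x3 uint8, blue, green, red), "mtx" (3x3 intrinsics, pixels), "origin" and "rotation" of the camera in the world. Camera axes: x right, y up, looking along -z (the intrinsics and any distortion apply to the point x, -y, -z); pixel columns grow to the right and rows downward; lengths in m; the calibration is good to about 2 mm. The wrist camera is an equidistant fisheye: a pixel r from the principal point sees the ray r / f radians off the axis. A picture is of the moment at which its call begins. There is no depth.
- arm.hand_in(): hands the job in; it is judged then, once.
The state is a dict: "time_s": time; "joint_pos": joint angles; "qvel": joint speeds; "joint_efforts": joint torques, N m; "tcp_pos": TCP position; "tool_rot": TCP orientation; "wrist_force": force on the tool from outside, world axes, zero at the start; "wrist_torque": the same for the moment, N m; "opening": finger opening in m; "grip_force": force on a finger pad.
Only numpy, scipy, OpenCV 4.12 (cv2) and the standard library are available. Lean on these libraries where they do the work, as an engineer would, in place of code of your own. Each camera call takes 0.05 s, during which the arm holds its last target. There are 200 camera calls.

### The job

Tip all six white grinding balls from the steel scoop into the blue funnel while its gate is shut, then set the empty scoop back down upright on the bench. Then pull the yellow gate handle out until its pointer is level with the red mark, so that all the balls drop into the glass jar, and finish while still holding the gate there with the fingers, since it springs shut if let go. Leave the flask, amber jar and petri dish undisturbed.

Things in the scene. Friction and masses are not known exactly. Their poses are not given: they have to be found in the camera images.
- scoop_grip (a point): Loose open steel scoop (58 mm wide, 119 mm long, walls 46 mm high, 160 to 260 g) holding the balls. Point in its upright orange handle post, 78 mm above its underside, on the post's axis; the post (20 mm along x, 24 mm along y, top 95 mm above the underside) stands at the closed back end. z up; the open pouring end is at -x. Stands on the bench.
- scoop_lip (a point): Middle of the floor's edge at the scoop's open pouring end, 24 mm above its underside: 109 mm towards -x and 54 mm below scoop_grip. The floor slopes up 10 degrees towards this end, so the balls stay at the back until it is tipped nose down by clearly more (about 40 degrees empties it).
- funnel_mouth (a point): Centre of the round mouth of the wide blue funnel on the dosing stand, at the rim, 187 mm above the bench; mouth 129 mm inside, 136 mm outside. Axes are those of the fixed stand: z up, y the way the gate is pulled. The funnel narrows to a throat 42 mm inside, whose lower end (80 mm below the rim) is shut by the gate.
- jar_floor (a point): Centre of the inner floor of the narrow clear glass jar clamped under the gate, on the funnel's axis, 17 mm above the bench; 52 mm inside, 79 mm deep, fixed.
- gate (a joint): Pull of the steel slide gate under the funnel, in m: 0 shut (where the spring keeps it), up to 0.075; positive along the y axis of funnel_mouth. The throat is fully open from about 0.045. The spring pulls back with about 3 N at 0 and 8 N at 0.06, and shuts the gate when let go.
- gate_grip (a point): Grip point in the gate's upright yellow handle post (20 by 20 mm, 105 to 225 mm above the bench), 208 mm above the bench; it stands 120 mm from the funnel's axis along y when the gate is shut and moves with the gate. Its top is above the funnel rim, so it can be pinched from above. Axes as funnel_mouth.
- pointer (a point): End of the thin yellow pointer on the gate, 110 mm above the bench, level with the handle post along the pull; 45 mm towards x of the post. Moves with the gate over the white scale rail.
- mark (a point): Red clip on the white scale rail (22 x 4 x 14 mm, centre): the mark to which the pointer is pulled. 44 to 60 mm from the pointer of the shut gate along the pull. Axes as funnel_mouth.
- ball1_center (a point): Centre of white ceramic grinding ball 1 of 6: 16 mm across, 13 g.
- ball2_center (a point): Centre of white ceramic grinding ball 2 of 6: 16 mm across, 13 g.
- ball3_center (a point): Centre of white ceramic grinding ball 3 of 6: 16 mm across, 13 g.
- ball4_center (a point): Centre of white ceramic grinding ball 4 of 6: 16 mm across, 13 g.
- ball5_center (a point): Centre of white ceramic grinding ball 5 of 6: 16 mm across, 13 g.
- ball6_center (a point): Centre of white ceramic grinding ball 6 of 6: 16 mm across, 13 g.
- flask: Bystander: green-tinted conical flask, 72 mm across at the foot, 112 mm tall; origin at the middle of its foot.
- reagent_jar: Bystander: amber jar with a white cap, 64 mm across, 100 mm tall; origin at the middle of its foot.
- petri_dish: Bystander: closed petri dish with yellow contents, 88 mm across, 14 mm tall; origin at the middle of its underside.
Mind the look-alikes: they are no part of the job. What is shaped like the part that bears scoop_grip but brown or pink is not meant.

How it is judged:
By the outcome, as a careful person would: the job done as asked, in the order asked, and still so for the second after the job is handed in, while the arm keeps its last pose, push and grip.
It also fails if it takes over 72 s, if anything falls off the work surface, if the arm or the gripper's body presses on something with over 40 N, if the wrist force passes 120 N, or if a joint passes its speed limit or range.

## Working session

There is one attempt and no reset: what is moved stays moved. The work goes in short steps, Python scripts to look and compute and a tool call to move; the robot and the scene stay as the last step left them, time stands still between calls to the robot, and variables do not carry over. Pictures are saved under pics/ and viewed, at most 10 in all, crops included, and the job is handed in when it is done.

Besides the shell and the picture viewer there is one more tool, called as name([rows], argument=value, ...), one row to a line, values as JSON. servo_tool: Moves the arm, as the interface text tells. Its arguments: {"type":"object","properties":{"commands":{"type":"array"}},"required":["commands"]}

```bash
mkdir -p pics; ls; cat > h.py <<'E'
import numpy as np, cv2
from scipy.spatial.transform import Rotation as R
from bench import arm
def ray(f,u,v):
    K=np.array(f["mtx"]);x=(u-K[0,2])/K[0,0];y=(v-K[1,2])/K[1,1]
    d=np.array([x,-y,-1.0]);d=np.array(f["rotation"])@d
    return np.array(f["origin"]),d/np.linalg.norm(d)
def onz(f,u,v,z):
    o,d=ray(f,u,v);return o+d*(z-o[2])/d[2]
def proj(f,p):
    q=np.array(f["rotation"]).T@(np.array(p)-np.array(f["origin"]));K=np.array(f["mtx"])
    return K[0,2]+K[0,0]*q[0]/-q[2],K[1,2]-K[1,1]*q[1]/-q[2]
E
python3 - <<'E'
from h import *
for n in("scene","top"):
    f=arm.grab_frame(n);cv2.imwrite(f"pics/{n}0.png",f["image"]);print(n,f.keys(),f["mtx"],f["origin"],f["rotation"])
    np.savez(f"{n}0.npz",**{k:np.array(f[k]) for k in("image","mtx","origin","rotation")})
print(arm.sense())
E
```

```text
pics
scene dict_keys(['image', 'mtx', 'origin', 'rotation']) [[589.9274978    0.         309.48723564]
 [  0.         589.9274978  235.31932434]
 [  0.           0.           1.        ]] [0.99333722 0.73696698 0.9096307 ] [0.28635715 0.96212495 2.40166929]
top dict_keys(['image', 'mtx', 'origin', 'rotation']) [[568.28211515   0.         317.796098  ]
 [  0.         568.28211515 230.14651034]
 [  0.           0.           1.        ]] [0.48934326 0.11198113 1.06628732] [ 0.09984446 -0.10313275 -1.54889823]
{'time_s': 0.1, 'joint_pos': array([ 1.08001119,  0.46829224, -0.01159936,  1.60354606,  0.00599147,
        1.07139853, -0.05629267]), 'qvel': array([ 1.00140096e-03, -3.60916728e-03, -1.66586739e-03, -3.01557815e-03,
        8.48233818e-05,  1.76955913e-03, -4.71199478e-04]), 'joint_efforts': array([ 7.92192113e-04, -5.33522165e+01,  2.14576477e-02, -2.51967376e+01,
        1.14519725e-02,  4.24910802e-03, -1.40797360e-05]), 'tcp_pos': array([ 0.28115077, -0.58548529,  0.23042553]), 'tool_rot': array([-3.06169973e+00, -6.97076902e-01,  7.28431406e-04]), 'wrist_force': array([ 1.10949113, -0.25328153,  0.17915236]), 'wrist_torque': array([-0.01387448,  0.04782833,  0.03477889]), 'grip_force': 0.0, 'opening': 0.08564984754130621}
```

View pics/top0.png

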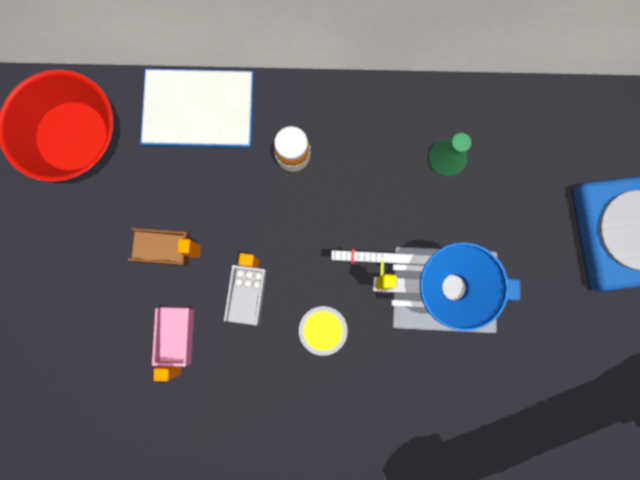

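View pics/scene0.png

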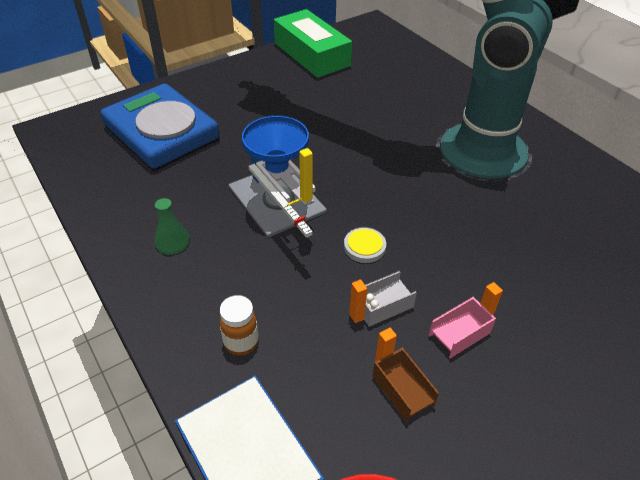

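```bash
sed -i 's/^from bench.*/from bench import arm\ndef fix(f):\n    f={k:np.array(f[k]) for k in("image","mtx","origin","rotation")};f["rotation"]=R.from_rotvec(f["rotation"]).as_matrix() if f["rotation"].ndim==1 else f["rotation"];return f\ndef blobs(m,a=15):\n    n,l,s,c=cv2.connectedComponentsWithStats(m.astype(np.uint8));return [(s[i].tolist(),c[i].round(1).tolist(),l==i) for i in range(1,n) if s[i][4]>=a]/' h.py
python3 - <<'E'
from h import *
T=fix(np.load("top0.npz"));S=fix(np.load("scene0.npz"))
for nm,f in(("T",T),("S",S)):
    h=cv2.cvtColor(f["image"],cv2.COLOR_BGR2HSV);H,s,v=[h[...,i].astype(int) for i in range(3)]
    for c,m in dict(orange=(H>8)&(H<20)&(s>180)&(v>190),yellow=(H>=24)&(H<34)&(s>150)&(v>100),blue=(H>100)&(H<120)&(s>150)&(v>60),red=((H<6)|(H>174))&(s>140)&(v>90)).items():
        for b in blobs(m): print(nm,c,b[0],b[1])
    if nm=="T":
        m=(H>100)&(H<120)&(s>150)&(v>60)
        b=[b for b in blobs(m) if abs(b[1][0]-465)<15][0][2]
        u8=cv2.morphologyEx(b.astype(np.uint8),cv2.MORPH_CLOSE,np.ones((15,15)))
        u8=cv2.morphologyEx(u8,cv2.MORPH_OPEN,cv2.getStructuringElement(2,(41,41)))
        c=max(cv2.findContours(u8,0,1)[0],key=cv2.contourArea);(x,y),r=cv2.minEnclosingCircle(c);print("funnel",x,y,r,cv2.fitEllipse(c),onz(T,x,y,.187))
i=T["image"]
a=cv2.resize(i[240:340,210:310],None,fx=5,fy=5,interpolation=2)
b=cv2.resize(i[230:290,325:425],None,fx=3,fy=3,interpolation=2)
c=cv2.resize(S["image"][140:250,220:320],None,fx=3,fy=3,interpolation=2)
o=np.zeros((510,800,3),np.uint8);o[:500,:500]=a;o[:180,500:]=b;o[180:510,500:]=c;cv2.imwrite("pics/c1.png",o)
E
```

```text
T orange [154, 368, 9, 10, 17] [156.1, 370.7]
T orange [154, 369, 15, 12, 26] [163.3, 377.4]
T yellow [377, 263, 19, 26, 290] [385.6, 279.5]
T yellow [305, 312, 37, 38, 1092] [322.6, 330.4]
T blue [251, 120, 1, 17, 17] [251.0, 128.0]
T blue [141, 143, 110, 5, 182] [194.7, 145.1]
T blue [573, 176, 67, 115, 3797] [601.8, 233.8]
T blue [420, 242, 100, 88, 5809] [467.2, 286.0]
T red [0, 69, 114, 113, 10220] [55.4, 125.2]
funnel 483.0 287.5 33.500099182128906 ((484.91265869140625, 287.55426025390625), (47.5015869140625, 67.33650970458984), 179.5707550048828) [ 0.5198187  -0.14510891  0.187     ]
S orange [352, 280, 15, 12, 113] [359.0, 285.7]
S orange [486, 282, 17, 13, 114] [494.2, 288.4]
S orange [379, 328, 17, 14, 138] [387.3, 334.2]
S yellow [287, 148, 26, 58, 668] [305.2, 175.5]
S yellow [348, 229, 35, 26, 690] [364.7, 241.7]
S blue [0, 0, 87, 73, 4956] [37.3, 31.3]
S blue [81, 0, 23, 38, 499] [92.6, 17.0]
S blue [231, 0, 21, 30, 413] [242.1, 11.4]
S blue [261, 0, 75, 45, 1430] [293.3, 12.1]
S blue [122, 33, 33, 51, 797] [138.1, 61.6]
S blue [101, 84, 118, 84, 3766] [158.3, 128.9]
S blue [242, 115, 67, 58, 2760] [274.6, 140.3]
S blue [175, 419, 33, 61, 161] [191.1, 450.1]
S blue [300, 444, 24, 36, 48] [313.4, 464.4]
S red [294, 216, 11, 10, 50] [298.8, 219.9]
S red [341, 474, 56, 6, 240] [368.4, 477.0]
```

View pics/c1.png

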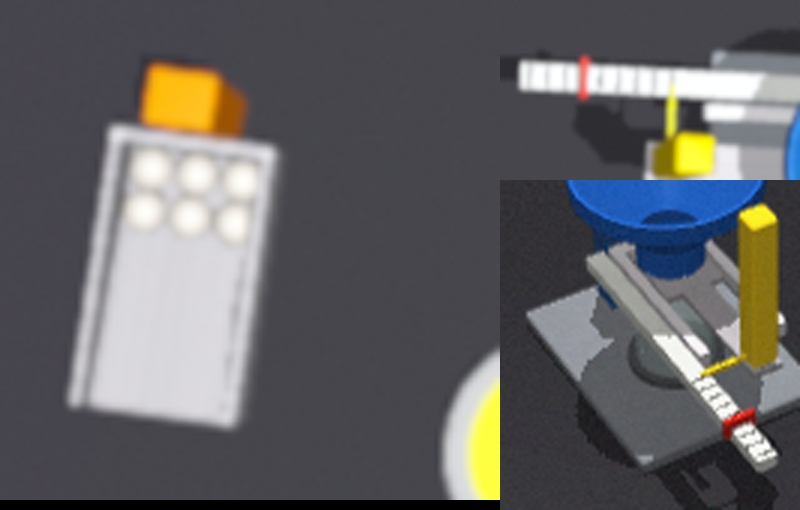

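```bash
python3 - <<'E'
from h import *
T=fix(np.load("top0.npz"));S=fix(np.load("scene0.npz"))
cr=lambda x,y:(210+x/5-.4,240+y/5-.4)
cb=lambda x,y:(325+(x-500)/3-.3,230+y/3-.3)
P=onz(T,*cr(178,97),.095);print("post",P)
q=[onz(T,*cr(*c),.046) for c in((112,126),(275,148),(238,425),(72,405))]
print(q);b=(q[0]+q[1])/2;fr=(q[2]+q[3])/2;d=fr-b;print("back",b,"front",fr,"L",np.linalg.norm(d),"W",np.linalg.norm(q[0]-q[1]),"yaw of -x dir",np.degrees(np.arctan2(d[1],d[0])),"from post",np.degrees(np.arctan2(*(fr-P)[[1,0]])))
print("gate top",onz(T,*cb(694,153),.225));
print("mark",onz(T,*cb(584,77),.117),"ptr",onz(T,*cb(671,86),.11))
print("rail",onz(T,*cb(522,74),.11),onz(T,*cb(700,83),.11))
h=cv2.cvtColor(T["image"],40);m=(h[...,0]>100)&(h[...,0]<120)&(h[...,1]>100)
ys=np.arange(300,320);pts=[]
L=[(np.where(m[y,405:480])[0][0]+405,y) for y in range(255,320,4)]
Tt=[(x,np.where(m[235:280,x])[0][0]+235) for x in range(440,490,4)]
B=[(x,np.where(m[295:340,x])[0][-1]+295) for x in range(440,490,4)]
pp=np.array([onz(T,*p,.187)[:2] for p in L+Tt+B]);A=np.c_[2*pp,np.ones(len(pp))]
s=np.linalg.lstsq(A,(pp**2).sum(1),rcond=None)[0];print("funnel",s[:2],np.sqrt(s[2]+s[0]**2+s[1]**2))
print("scene check post", onz(S,359,285.7,.095),"gate",onz(S,306,152,.225))
print("mark S",onz(S,298.8,219.9,.11))
for n,u,v,z in(("flask",448,158,.0),("amber",291,142,.1),("petri",323,330.5,.014)):print(n,onz(T,u,v,z))
s=arm.sense();print(R.from_rotvec(s["tool_rot"]).as_matrix())
E
```

```text
post [0.56367733 0.23443384 0.095     ]
[array([0.55653654, 0.26392239, 0.046     ]), array([0.54978636, 0.20517387, 0.046     ]), array([0.45147579, 0.21519629, 0.046     ]), array([0.45734264, 0.27425417, 0.046     ])]
back [0.55316145 0.23454813 0.046     ] front [0.45440922 0.24472523 0.046     ] L 0.09927525983385083 W 0.05913504706395669 yaw of -x dir 174.11604658384252 from post 174.61948421595616
gate top [0.52581377 0.00417231 0.225     ]
mark [0.57161338 0.05190118 0.117     ] ptr [0.5681057  0.00248429 0.11      ]
rail [0.57322829 0.08635871 0.11      ] [ 0.57011597 -0.01382044  0.11      ]
funnel [ 0.52229054 -0.11572978] 0.06790587809362297
scene check post [0.56198147 0.23769307 0.095     ] gate [0.52377045 0.00875253 0.225     ]
mark S [0.57007599 0.05345268 0.11      ]
flask [ 0.77332678 -0.13687201  0.        ]
amber [0.76986196 0.16105563 0.1       ]
petri [0.44196742 0.09803314 0.014     ]
[[ 9.01436046e-01  4.32911566e-01 -7.94564679e-04]
 [ 4.32912281e-01 -9.01434965e-01  1.39992674e-03]
 [-1.10203907e-04 -1.60592123e-03 -9.99998704e-01]]
```

```bash
cat > go.py <<'E'
import sys
from h import *
# args: grip x y z, azimuth of tool x (deg), tilt nose-down (deg)
def cmd(x,y,z,az,th):
    s=arm.sense();R0=R.from_rotvec(s["tool_rot"]);a=np.radians(az)
    X=np.array([np.cos(a),np.sin(a),0]);Y=np.array([np.sin(a),-np.cos(a),0])
    Rt=R.from_matrix(np.c_[X,Y,[0,0,-1]])*R.from_rotvec([-np.radians(th),0,0])
    p=np.array([x,y,z])+.019*Rt.as_matrix()[:,2]
    t=R0.inv().apply(p-s["tcp_pos"])/.04;w=(R0.inv()*Rt).as_rotvec()
    print("t",t.round(2),"w",w.round(3))
if __name__=="__main__":
    s=arm.sense();M=R.from_rotvec(s["tool_rot"]).as_matrix();print("t",s["time_s"],"grip",(s["tcp_pos"]-.019*M[:,2]).round(4),"az",np.degrees(np.arctan2(M[1,0],M[0,0])).round(1),"z",M[:,2].round(3),"F",s["wrist_force"].round(1),"q",s["joint_pos"].round(2),"open",round(s["opening"],4),round(s["grip_force"],1))
    v=list(map(float,sys.argv[1:]))
    for i in range(0,len(v),5):cmd(*v[i:i+5])
E
python3 go.py 0.595 -0.116 0.335 84.3 0
```

```text
t 0.1 grip [ 0.2812 -0.5855  0.2494] az 25.7 z [-0.001  0.001 -1.   ] F [ 1.1 -0.3  0.2] q [ 1.08  0.47 -0.01  1.6   0.01  1.07 -0.06] open 0.0856 0.0
t [12.15 -7.19 -2.13] w [-2.000e-03 -1.000e-03 -1.024e+00]
```

servo_tool([
  {"tx":1,"ty":-0.6,"tz":-0.4,"wz":-0.1,"claw":0},
  {"tx":2,"ty":-1.2,"tz":-0.8,"wz":-0.2,"claw":0},
  {"tx":3,"ty":-1.8,"tz":-1.2,"wz":-0.3,"claw":0},
  {"tx":4,"ty":-2.4,"tz":-1.6,"wz":-0.4,"claw":0},
  {"tx":5,"ty":-2.9,"tz":-2,"wz":-0.5,"claw":0},
  {"tx":6,"ty":-3.5,"tz":-2.1,"wz":-0.6,"claw":0},
  {"tx":6.8,"ty":-4,"tz":-2.1,"wz":-0.7,"claw":0},
  {"tx":7.6,"ty":-4.5,"tz":-2.1,"wz":-0.8,"claw":0},
  {"tx":8.4,"ty":-5,"tz":-2.1,"wz":-0.9,"claw":0},
  {"tx":9.2,"ty":-5.5,"tz":-2.1,"wz":-1,"claw":0},
])

```text
validation failed for argument at $.co...
```

```bash
python3 go.py 0.595 -0.116 0.335 84.3 0 0.595 -0.116 0.335 84.3 50
```

```text
t 0.1 grip [ 0.2812 -0.5855  0.2494] az 25.7 z [-0.001  0.001 -1.   ] F [ 1.1 -0.3  0.2] q [ 1.08  0.47 -0.01  1.6   0.01  1.07 -0.06] open 0.0856 0.0
t [12.15 -7.19 -2.13] w [-2.000e-03 -1.000e-03 -1.024e+00]
t [12.46 -7.   -2.3 ] w [-0.795  0.445 -0.956]
```

servo_tool([
  {"tx":1,"ty":-0.6,"tz":-0.4,"wx":0,"wy":0,"wz":-0.1,"claw":0},
  {"tx":2,"ty":-1.2,"tz":-0.8,"wx":0,"wy":0,"wz":-0.2,"claw":0},
  {"tx":3,"ty":-1.8,"tz":-1.2,"wx":0,"wy":0,"wz":-0.3,"claw":0},
  {"tx":4,"ty":-2.4,"tz":-1.6,"wx":0,"wy":0,"wz":-0.4,"claw":0},
  {"tx":5,"ty":-2.9,"tz":-2,"wx":0,"wy":0,"wz":-0.5,"claw":0},
  {"tx":6,"ty":-3.5,"tz":-2.1,"wx":0,"wy":0,"wz":-0.6,"claw":0},
  {"tx":6.8,"ty":-4,"tz":-2.1,"wx":0,"wy":0,"wz":-0.7,"claw":0},
  {"tx":7.6,"ty":-4.5,"tz":-2.1,"wx":0,"wy":0,"wz":-0.8,"claw":0},
  {"tx":8.4,"ty":-5,"tz":-2.1,"wx":0,"wy":0,"wz":-0.9,"claw":0},
  {"tx":9.2,"ty":-5.5,"tz":-2.1,"wx":0,"wy":0,"wz":-1,"claw":0},
])

```text
time_s: 0.93
tcp_pos: [0.5053, -0.2473, 0.3152]
tool_rot: [2.349, 2.086, -0.0]
wrist_force: [0.4, -0.3, -0.1]
opening: 0.0852
grip_force: 0.0
```

```bash
python3 go.py 0.595 -0.116 0.335 84.3 0 0.595 -0.116 0.335 84.3 50
```

```text
t 0.9333 grip [ 0.5053 -0.2473  0.3342] az 83.2 z [ 0. -0. -1.] F [ 0.4 -0.3 -0.1] q [ 0.7   0.27 -0.37  1.7   0.11  1.18  0.18] open 0.0852 0.0
t [ 3.52  1.84 -0.02] w [ 0.     0.    -0.019]
t [ 3.53  2.2  -0.19] w [-0.872  0.009 -0.017]
```

servo_tool([
  {"tx":0.8,"ty":0.6,"tz":0,"wx":-0.1,"wy":0,"wz":0,"claw":0},
  {"tx":1.6,"ty":1.2,"tz":0,"wx":-0.2,"wy":0,"wz":0,"claw":0},
  {"tx":2.4,"ty":1.8,"tz":0,"wx":-0.3,"wy":0,"wz":0,"claw":0},
  {"tx":3,"ty":2,"tz":-0.1,"wx":-0.4,"wy":0,"wz":0,"claw":0},
  {"tx":3,"ty":2.1,"tz":-0.1,"wx":-0.5,"wy":0,"wz":0,"claw":0},
  {"tx":3,"ty":2.1,"tz":-0.1,"wx":-0.6,"wy":0,"wz":0,"claw":0},
  {"tx":3,"ty":2.2,"tz":-0.2,"wx":-0.7,"wy":0,"wz":0,"claw":0},
  {"tx":3,"ty":2.2,"tz":-0.2,"wx":-0.8,"wy":0,"wz":0,"claw":0},
  {"tx":3,"ty":2.2,"tz":-0.2,"wx":-0.87,"wy":0,"wz":0,"claw":0},
  {"tx":3,"ty":2.2,"tz":-0.2,"wx":-0.87,"wy":0,"wz":0,"claw":0},
])

```text
time_s: 1.77
tcp_pos: [0.6033, -0.1448, 0.318]
tool_rot: [1.844, 1.647, 0.685]
wrist_force: [0.2, -0.1, 0.1]
opening: 0.0853
grip_force: 0.0
```

```bash
python3 go.py 0.564 0.234 0.16 84.3 0
```

```text
t 1.7667 grip [ 0.5899 -0.1434  0.3314] az 83.6 z [ 0.702 -0.077 -0.708] F [ 0.2 -0.1  0.1] q [ 0.35  0.05 -0.13  2.17 -0.48  0.16  0.56] open 0.0853 0.0
t [ 9.29 -4.58  1.71] w [ 0.785  0.002 -0.013]
```

```bash
python3 go.py 0.564 0.234 0.27 84.3 0
```

```text
t 1.7667 grip [ 0.5899 -0.1434  0.3314] az 83.6 z [ 0.702 -0.077 -0.708] F [ 0.2 -0.1  0.1] q [ 0.35  0.05 -0.13  2.17 -0.48  0.16  0.56] open 0.0853 0.0
t [ 9.3  -2.64 -0.23] w [ 0.785  0.002 -0.013]
```

servo_tool([
  {"tx":0.9,"ty":-0.3,"tz":0,"wx":0.1,"wy":0,"wz":0,"claw":0},
  {"tx":1.9,"ty":-0.6,"tz":-0.1,"wx":0.2,"wy":0,"wz":0,"claw":0},
  {"tx":2.8,"ty":-0.8,"tz":-0.1,"wx":0.3,"wy":0,"wz":0,"claw":0},
  {"tx":3.7,"ty":-1.1,"tz":-0.1,"wx":0.4,"wy":0,"wz":0,"claw":0},
  {"tx":4.6,"ty":-1.3,"tz":-0.1,"wx":0.5,"wy":0,"wz":0,"claw":0},
  {"tx":5.6,"ty":-1.6,"tz":-0.1,"wx":0.6,"wy":0,"wz":0,"claw":0},
  {"tx":6.5,"ty":-1.9,"tz":-0.2,"wx":0.7,"wy":0,"wz":0,"claw":0},
  {"tx":7.4,"ty":-2.1,"tz":-0.2,"wx":0.785,"wy":0,"wz":0,"claw":0},
  {"tx":8.4,"ty":-2.4,"tz":-0.2,"wx":0.785,"wy":0,"wz":-0.01,"claw":0},
  {"tx":9.3,"ty":-2.64,"tz":-0.23,"wx":0.785,"wy":0,"wz":-0.013,"claw":0},
])

```text
time_s: 2.6
tcp_pos: [0.5686, 0.2089, 0.2553]
tool_rot: [2.325, 2.109, -0.004]
wrist_force: [-0.4, 0.1, 0.3]
opening: 0.0854
grip_force: 0.0
```

servo_tool([
  {"tx":0,"ty":0,"tz":0.5,"wx":0,"wy":0,"wz":0,"claw":0},
  {"tx":0,"ty":0,"tz":1,"wx":0,"wy":0,"wz":0,"claw":0},
  {"tx":0,"ty":0,"tz":1.5,"wx":0,"wy":0,"wz":0,"claw":0},
  {"tx":0,"ty":0,"tz":2,"wx":0,"wy":0,"wz":0,"claw":0},
  {"tx":0,"ty":0,"tz":2.4,"wx":0,"wy":0,"wz":0,"claw":0},
  {"tx":0,"ty":0,"tz":2.7,"wx":0,"wy":0,"wz":0,"claw":0},
  {"tx":0,"ty":0,"tz":2.7,"wx":0,"wy":0,"wz":0,"claw":0},
  {"tx":0,"ty":0,"tz":2.7,"wx":0,"wy":0,"wz":0,"claw":0},
  {"tx":0,"ty":0,"tz":2.7,"wx":0,"wy":0,"wz":0,"claw":0},
  {"tx":0,"ty":0,"tz":2.7,"wx":0,"wy":0,"wz":0,"claw":0},
])

```text
time_s: 3.43
tcp_pos: [0.5689, 0.2075, 0.1503]
tool_rot: [2.323, 2.109, 0.003]
wrist_force: [-0.1, 0.3, 0.6]
opening: 0.0851
grip_force: 0.0
```

```bash
python3 go.py 0.564 0.235 0.078 84.3 0; python3 -c "
from h import *
cv2.imwrite('pics/w1.png',arm.grab_frame('wrist')['image'])"
```

```text
t 3.4333 grip [0.5689 0.2075 0.1693] az 84.5 z [ 0.004 -0.002 -1.   ] F [-0.1  0.3  0.6] q [-0.31  0.49 -0.13  1.78  0.08  0.88 -0.57] open 0.0851 0.0
t [ 0.68 -0.2   2.28] w [0.004 0.001 0.003]
```

View pics/w1.png

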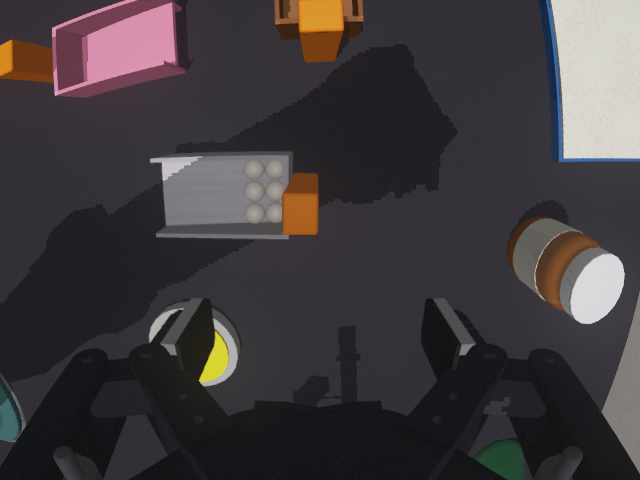

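servo_tool([
  {"tx":0.35,"ty":-0.1,"tz":0,"wx":0,"wy":0,"wz":0,"claw":0},
  {"tx":0.68,"ty":-0.2,"tz":0,"wx":0.004,"wy":0,"wz":0,"claw":0},
  {"tx":0.68,"ty":-0.2,"tz":0.3,"wx":0.004,"wy":0,"wz":0,"claw":0},
  {"tx":0.68,"ty":-0.2,"tz":0.7,"wx":0.004,"wy":0,"wz":0,"claw":0},
  {"tx":0.68,"ty":-0.2,"tz":1.1,"wx":0.004,"wy":0,"wz":0,"claw":0},
  {"tx":0.68,"ty":-0.2,"tz":1.5,"wx":0.004,"wy":0,"wz":0,"claw":0},
  {"tx":0.68,"ty":-0.2,"tz":1.9,"wx":0.004,"wy":0,"wz":0,"claw":0},
  {"tx":0.68,"ty":-0.2,"tz":2.2,"wx":0.004,"wy":0,"wz":0,"claw":0},
  {"tx":0.68,"ty":-0.2,"tz":2.28,"wx":0.004,"wy":0,"wz":0,"claw":0},
  {"tx":0.68,"ty":-0.2,"tz":2.28,"wx":0.004,"wy":0,"wz":0,"claw":0},
])

```text
time_s: 4.32
tcp_pos: [0.562, 0.2348, 0.0562]
tool_rot: [-2.324, -2.113, 0.009]
wrist_force: [-0.4, -0.2, 0.3]
opening: 0.0855
grip_force: 0.0
```

```bash
python3 go.py 0.564 0.235 0.078 84.3 0; python3 -c "
from h import *
cv2.imwrite('pics/w2.png',arm.grab_frame('wrist')['image'])"
```

```text
t 4.3167 grip [0.5621 0.2349 0.0752] az 84.5 z [-0.004 -0.003 -1.   ] F [-0.4 -0.2  0.3] q [-0.36  0.63 -0.12  1.81  0.11  0.72 -0.64] open 0.0855 0.0
t [ 0.01  0.05 -0.07] w [-0.004  0.004  0.004]
```

View pics/w2.png

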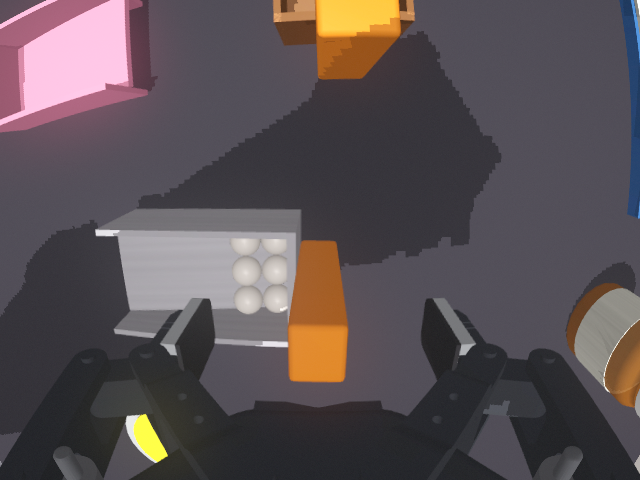

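servo_tool([
  {"tx":0,"ty":0,"tz":0,"wx":0,"wy":0,"wz":0,"claw":0.3},
  {"tx":0,"ty":0,"tz":0,"wx":0,"wy":0,"wz":0,"claw":0.5},
  {"tx":0,"ty":0,"tz":0,"wx":0,"wy":0,"wz":0,"claw":0.65},
  {"tx":0,"ty":0,"tz":0,"wx":0,"wy":0,"wz":0,"claw":0.8},
  {"tx":0,"ty":0,"tz":0,"wx":0,"wy":0,"wz":0,"claw":1},
  {"tx":0,"ty":0,"tz":0,"wx":0,"wy":0,"wz":0,"claw":1},
  {"tx":0,"ty":0,"tz":0,"wx":0,"wy":0,"wz":0,"claw":1},
  {"tx":0,"ty":0,"tz":0,"wx":0,"wy":0,"wz":0,"claw":1},
  {"tx":0,"ty":0,"tz":0,"wx":0,"wy":0,"wz":0,"claw":1},
  {"tx":0,"ty":0,"tz":0,"wx":0,"wy":0,"wz":0,"claw":1},
])

```text
time_s: 5.2
tcp_pos: [0.5627, 0.2349, 0.0582]
tool_rot: [2.325, 2.112, -0.005]
wrist_force: [-3.3, 0.5, 5.7]
opening: 0.0194
grip_force: 58.6
```

```bash
python3 go.py 0.564 0.235 0.32 84.3 0
```

```text
t 5.2 grip [0.5628 0.2349 0.0772] az 84.5 z [-0.002 -0.002 -1.   ] F [-3.3  0.5  5.7] q [-0.36  0.63 -0.12  1.81  0.11  0.72 -0.64] open 0.0194 58.6
t [-0.01  0.02 -6.07] w [-0.002  0.003  0.003]
```

servo_tool([
  {"tx":0,"ty":0,"tz":-0.1,"wx":0,"wy":0,"wz":0,"claw":1},
  {"tx":0,"ty":0,"tz":-0.3,"wx":0,"wy":0,"wz":0,"claw":1},
  {"tx":0,"ty":0,"tz":-0.6,"wx":0,"wy":0,"wz":0,"claw":1},
  {"tx":0,"ty":0,"tz":-1.0,"wx":0,"wy":0,"wz":0,"claw":1},
  {"tx":0,"ty":0,"tz":-1.4,"wx":0,"wy":0,"wz":0,"claw":1},
  {"tx":0,"ty":0,"tz":-1.9,"wx":0,"wy":0,"wz":0,"claw":1},
  {"tx":0,"ty":0,"tz":-2.4,"wx":0,"wy":0,"wz":0,"claw":1},
  {"tx":0,"ty":0,"tz":-2.9,"wx":0,"wy":0,"wz":0,"claw":1},
  {"tx":0,"ty":0,"tz":-3.4,"wx":0,"wy":0,"wz":0,"claw":1},
  {"tx":0,"ty":0,"tz":-3.9,"wx":0,"wy":0,"wz":0,"claw":1},
])

```text
time_s: 6.03
tcp_pos: [0.5632, 0.235, 0.2156]
tool_rot: [2.325, 2.112, -0.004]
wrist_force: [0.2, 0.4, -2.6]
opening: 0.0192
grip_force: 58.5
```

servo_tool([
  {"tx":0,"ty":0,"tz":-0.5,"wx":0,"wy":0,"wz":0,"claw":1},
  {"tx":0,"ty":0,"tz":-0.9,"wx":0,"wy":0,"wz":0,"claw":1},
  {"tx":0,"ty":0,"tz":-1.3,"wx":0,"wy":0,"wz":0,"claw":1},
  {"tx":0,"ty":0,"tz":-1.7,"wx":0,"wy":0,"wz":0,"claw":1},
  {"tx":0,"ty":0,"tz":-2.1,"wx":0,"wy":0,"wz":0,"claw":1},
  {"tx":0,"ty":0,"tz":-2.4,"wx":0,"wy":0,"wz":0,"claw":1},
  {"tx":0,"ty":0,"tz":-2.6,"wx":0,"wy":0,"wz":0,"claw":1},
  {"tx":0,"ty":0,"tz":-2.7,"wx":0,"wy":0,"wz":0,"claw":1},
  {"tx":0,"ty":0,"tz":-2.7,"wx":0,"wy":0,"wz":0,"claw":1},
  {"tx":0,"ty":0,"tz":-2.7,"wx":0,"wy":0,"wz":0,"claw":1},
])

```text
time_s: 6.87
tcp_pos: [0.5632, 0.2352, 0.3211]
tool_rot: [-2.326, -2.112, 0.007]
wrist_force: [0.8, -0.0, -2.5]
opening: 0.0195
grip_force: 58.5
```

```bash
python3 go.py 0.595 -0.121 0.345 84.3 0
```

```text
t 6.8667 grip [0.5633 0.2352 0.3401] az 84.5 z [-0.003 -0.003 -1.   ] F [ 0.8 -0.  -2.5] q [-0.34  0.34 -0.15  1.59  0.05  1.22 -0.59] open 0.0195 58.5
t [-8.79  1.64 -0.1 ] w [-0.003  0.003  0.003]
```

servo_tool([
  {"tx":-0.1,"ty":0,"tz":-0.1,"wx":0,"wy":0,"wz":0,"claw":1},
  {"tx":-0.3,"ty":0.1,"tz":-0.1,"wx":0,"wy":0,"wz":0,"claw":1},
  {"tx":-0.6,"ty":0.1,"tz":-0.1,"wx":0,"wy":0,"wz":0,"claw":1},
  {"tx":-1.0,"ty":0.2,"tz":-0.1,"wx":0,"wy":0,"wz":0,"claw":1},
  {"tx":-1.5,"ty":0.3,"tz":-0.1,"wx":0,"wy":0,"wz":0,"claw":1},
  {"tx":-2.0,"ty":0.4,"tz":-0.1,"wx":0,"wy":0,"wz":0,"claw":1},
  {"tx":-2.6,"ty":0.5,"tz":-0.1,"wx":0,"wy":0,"wz":0,"claw":1},
  {"tx":-3.2,"ty":0.6,"tz":-0.1,"wx":0,"wy":0,"wz":0,"claw":1},
  {"tx":-3.8,"ty":0.7,"tz":-0.1,"wx":0,"wy":0,"wz":0,"claw":1},
  {"tx":-4.4,"ty":0.8,"tz":-0.1,"wx":0,"wy":0,"wz":0,"claw":1},
])

```text
time_s: 7.7
tcp_pos: [0.5781, 0.0542, 0.3258]
tool_rot: [2.327, 2.11, -0.006]
wrist_force: [0.1, -0.0, -2.3]
opening: 0.0192
grip_force: 58.7
```

servo_tool([
  {"tx":-0.6,"ty":0.1,"tz":0,"wx":0,"wy":0,"wz":0,"claw":1},
  {"tx":-1.2,"ty":0.2,"tz":0,"wx":0,"wy":0,"wz":0,"claw":1},
  {"tx":-1.8,"ty":0.3,"tz":0,"wx":0,"wy":0,"wz":0,"claw":1},
  {"tx":-2.4,"ty":0.4,"tz":0,"wx":0,"wy":0,"wz":0,"claw":1},
  {"tx":-3.0,"ty":0.5,"tz":0,"wx":0,"wy":0,"wz":0,"claw":1},
  {"tx":-3.5,"ty":0.6,"tz":0,"wx":0,"wy":0,"wz":0,"claw":1},
  {"tx":-3.9,"ty":0.7,"tz":0,"wx":0,"wy":0,"wz":0,"claw":1},
  {"tx":-4.2,"ty":0.8,"tz":0,"wx":0,"wy":0,"wz":0,"claw":1},
  {"tx":-4.4,"ty":0.84,"tz":0,"wx":0,"wy":0,"wz":0,"claw":1},
  {"tx":-4.4,"ty":0.84,"tz":0,"wx":0,"wy":0,"wz":0,"claw":1},
])

```text
time_s: 8.53
tcp_pos: [0.5947, -0.1241, 0.3262]
tool_rot: [2.329, 2.108, -0.007]
wrist_force: [0.7, -0.4, -2.4]
opening: 0.0194
grip_force: 58.7
```

```bash
python3 - <<'E'
from h import *
from go import cmd
s=arm.sense();print(s["tcp_pos"],s["joint_pos"].round(2))
for th in(0,10,20,30,40,45):
    t=np.radians(th);c,sn=np.cos(t),np.sin(t)
    dx=.109*c-.054*sn; dz=.109*sn+.054*c   # grip relative to lip
    lip=np.array([.522+.033,-.1175,.213+ (0.06*(1-th/45))])
    g=lip+np.array([.995*dx,-.099*dx,dz]);print(th,g.round(3));cmd(*g,84.3,th)
f=arm.grab_frame("scene");cv2.imwrite("pics/s2.png",cv2.resize(f["image"][40:240,200:400],None,fx=3,fy=3))
E
```

```text
[ 0.59465397 -0.12405588  0.32616771] [ 0.13  0.32  0.03  1.6  -0.01  1.22  0.06]
0 [ 0.663 -0.128  0.327]
t [0.07 1.72 0.45] w [-0.002  0.004 -0.   ]
10 [ 0.652 -0.127  0.332]
t [0.07 1.53 0.32] w [-0.177  0.004  0.   ]
20 [ 0.639 -0.126  0.334]
t [0.07 1.26 0.24] w [-0.351  0.004  0.001]
30 [ 0.622 -0.124  0.334]
t [0.07 0.92 0.21] w [-0.526  0.004  0.001]
40 [ 0.604 -0.122  0.331]
t [0.07 0.52 0.24] w [-0.701  0.003  0.001]
45 [ 0.594 -0.121  0.328]
t [0.07 0.31 0.28] w [-0.788  0.003  0.001]
```

View pics/s2.png

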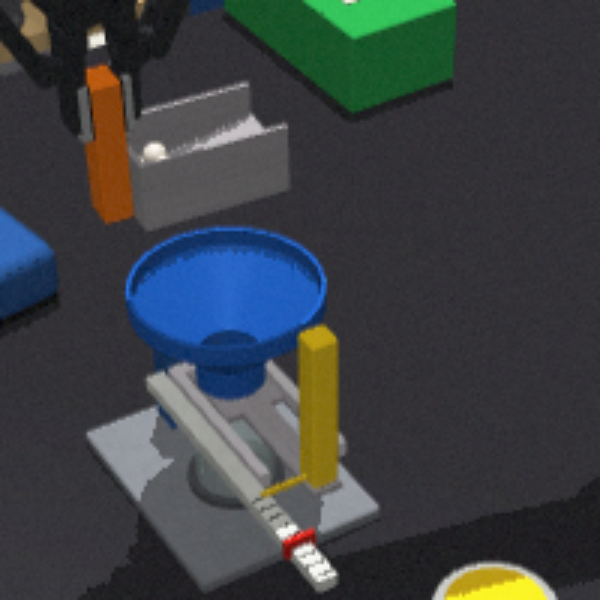

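servo_tool([
  {"tx":0,"ty":0.1,"tz":0,"wx":0,"wy":0,"wz":0,"claw":1},
  {"tx":0,"ty":0.3,"tz":0.1,"wx":-0.02,"wy":0,"wz":0,"claw":1},
  {"tx":0,"ty":0.6,"tz":0.1,"wx":-0.04,"wy":0,"wz":0,"claw":1},
  {"tx":0,"ty":0.9,"tz":0.2,"wx":-0.06,"wy":0,"wz":0,"claw":1},
  {"tx":0.07,"ty":1.2,"tz":0.2,"wx":-0.08,"wy":0,"wz":0,"claw":1},
  {"tx":0.07,"ty":1.4,"tz":0.3,"wx":-0.1,"wy":0,"wz":0,"claw":1},
  {"tx":0.07,"ty":1.5,"tz":0.32,"wx":-0.12,"wy":0,"wz":0,"claw":1},
  {"tx":0.07,"ty":1.53,"tz":0.32,"wx":-0.14,"wy":0,"wz":0,"claw":1},
  {"tx":0.07,"ty":1.53,"tz":0.32,"wx":-0.14,"wy":0,"wz":0,"claw":1},
  {"tx":0.07,"ty":1.53,"tz":0.32,"wx":-0.14,"wy":0,"wz":0,"claw":1},
])

```text
time_s: 9.42
tcp_pos: [0.6561, -0.1242, 0.3135]
tool_rot: [2.246, 2.041, 0.138]
wrist_force: [-0.6, -0.2, -3.0]
opening: 0.0197
grip_force: 58.8
```

```bash
cat > tilt.py <<'E'
from h import *
from go import cmd
import sys
s=arm.sense();print(s["tcp_pos"],s["joint_pos"].round(2))
for th in map(float,sys.argv[1:]):
    t=np.radians(th);c,sn=np.cos(t),np.sin(t)
    dx=.109*c-.054*sn; dz=.109*sn+.054*c
    lip=np.array([.555,-.1175,.213+ (0.06*(1-th/45))])
    g=lip+np.array([.995*dx,-.099*dx,dz]);print(th);cmd(*g,84.3,th)
E
python3 tilt.py 10 15 20 25 30 35 40 45
```

```text
[ 0.65607717 -0.1242023   0.31350177] [ 0.12  0.36  0.02  1.58 -0.01  1.07  0.05]
10.0
t [-0.08 -0.    0.01] w [-0.037  0.002  0.004]
15.0
t [-0.08 -0.12 -0.05] w [-0.124  0.002  0.004]
20.0
t [-0.08 -0.26 -0.11] w [-0.211  0.002  0.004]
25.0
t [-0.08 -0.41 -0.16] w [-0.299  0.001  0.004]
30.0
t [-0.08 -0.59 -0.19] w [-0.386  0.001  0.004]
35.0
t [-0.08 -0.78 -0.21] w [-0.473  0.001  0.004]
40.0
t [-0.08 -0.99 -0.21] w [-0.561  0.001  0.004]
45.0
t [-0.08 -1.21 -0.2 ] w [-0.648  0.001  0.004]
```

servo_tool([
  {"tx":-0.08,"ty":0,"tz":0,"wx":-0.04,"wy":0,"wz":0,"claw":1},
  {"tx":-0.08,"ty":-0.04,"tz":-0.02,"wx":-0.07,"wy":0,"wz":0,"claw":1},
  {"tx":-0.08,"ty":-0.08,"tz":-0.03,"wx":-0.1,"wy":0,"wz":0,"claw":1},
  {"tx":-0.08,"ty":-0.12,"tz":-0.05,"wx":-0.12,"wy":0,"wz":0,"claw":1},
  {"tx":-0.08,"ty":-0.16,"tz":-0.07,"wx":-0.15,"wy":0,"wz":0,"claw":1},
  {"tx":-0.08,"ty":-0.21,"tz":-0.09,"wx":-0.18,"wy":0,"wz":0,"claw":1},
  {"tx":-0.08,"ty":-0.26,"tz":-0.11,"wx":-0.21,"wy":0,"wz":0,"claw":1},
  {"tx":-0.08,"ty":-0.31,"tz":-0.13,"wx":-0.24,"wy":0,"wz":0,"claw":1},
  {"tx":-0.08,"ty":-0.36,"tz":-0.15,"wx":-0.27,"wy":0,"wz":0,"claw":1},
  {"tx":-0.08,"ty":-0.41,"tz":-0.16,"wx":-0.3,"wy":0,"wz":0,"claw":1},
])

```text
time_s: 10.25
tcp_pos: [0.6387, -0.1259, 0.318]
tool_rot: [2.061, 1.873, 0.415]
wrist_force: [-0.4, 0.2, -2.3]
opening: 0.0195
grip_force: 59.1
```

```bash
python3 tilt.py 25 30 35 40 45
```

```text
[ 0.6387033  -0.12587101  0.31802076] [ 0.15  0.19  0.    1.86 -0.04  0.66  0.08]
25.0
t [ 0.   -0.01  0.01] w [0.003 0.001 0.004]
30.0
t [ 0.   -0.17 -0.07] w [-0.084  0.001  0.004]
35.0
t [ 0.   -0.34 -0.15] w [-0.172  0.     0.004]
40.0
t [ 0.   -0.54 -0.21] w [-0.259  0.     0.004]
45.0
t [ 0.   -0.75 -0.27] w [-0.346  0.     0.004]
```

servo_tool([
  {"tx":0,"ty":-0.05,"tz":-0.02,"wx":-0.03,"wy":0,"wz":0,"claw":1},
  {"tx":0,"ty":-0.1,"tz":-0.04,"wx":-0.06,"wy":0,"wz":0,"claw":1},
  {"tx":0,"ty":-0.17,"tz":-0.07,"wx":-0.09,"wy":0,"wz":0,"claw":1},
  {"tx":0,"ty":-0.24,"tz":-0.1,"wx":-0.12,"wy":0,"wz":0,"claw":1},
  {"tx":0,"ty":-0.31,"tz":-0.13,"wx":-0.15,"wy":0,"wz":0,"claw":1},
  {"tx":0,"ty":-0.38,"tz":-0.16,"wx":-0.19,"wy":0,"wz":0,"claw":1},
  {"tx":0,"ty":-0.46,"tz":-0.19,"wx":-0.23,"wy":0,"wz":0,"claw":1},
  {"tx":0,"ty":-0.54,"tz":-0.21,"wx":-0.27,"wy":0,"wz":0,"claw":1},
  {"tx":0,"ty":-0.64,"tz":-0.24,"wx":-0.31,"wy":0,"wz":0,"claw":1},
  {"tx":0,"ty":-0.75,"tz":-0.27,"wx":-0.346,"wy":0,"wz":0,"claw":1},
])

```text
time_s: 11.08
tcp_pos: [0.6064, -0.1236, 0.3163]
tool_rot: [1.832, 1.666, 0.685]
wrist_force: [7.9, -4.9, 3.9]
opening: 0.0194
grip_force: 59.1
```

servo_tool([
  {"tx":0,"ty":0,"tz":0,"wx":0,"wy":0,"wz":0,"claw":1},
  {"tx":0,"ty":0,"tz":0,"wx":0,"wy":0,"wz":0,"claw":1},
  {"tx":0,"ty":0,"tz":0,"wx":0,"wy":0,"wz":0,"claw":1},
  {"tx":0,"ty":0,"tz":0,"wx":0,"wy":0,"wz":0,"claw":1},
  {"tx":0,"ty":0,"tz":0,"wx":0,"wy":0,"wz":0,"claw":1},
  {"tx":0,"ty":0,"tz":0,"wx":0,"wy":0,"wz":0,"claw":1},
  {"tx":0,"ty":0,"tz":0,"wx":0,"wy":0,"wz":0,"claw":1},
  {"tx":0,"ty":0,"tz":0,"wx":0,"wy":0,"wz":0,"claw":1},
  {"tx":0,"ty":0,"tz":0,"wx":0,"wy":0,"wz":0,"claw":1},
  {"tx":0,"ty":0,"tz":0,"wx":0,"wy":0,"wz":0,"claw":1},
])

```text
time_s: 11.92
tcp_pos: [0.6072, -0.1235, 0.3165]
tool_rot: [1.832, 1.667, 0.684]
wrist_force: [0.2, -0.3, -3.0]
opening: 0.0193
grip_force: 59.8
```

```bash
python3 tilt.py 45 0; python3 -c "
from h import *
f=arm.grab_frame('scene');a=cv2.resize(f['image'][60:240,210:350],None,fx=2.8,fy=2.8)
b=cv2.resize(arm.grab_frame('wrist')['image'],(400,300))
o=np.zeros((600,800,3),np.uint8);o[:a.shape[0],:a.shape[1]]=a;o[:300,400:]=b;cv2.imwrite('pics/p3.png',o)"
```

```text
[ 0.6072253  -0.1234666   0.31645163] [ 0.16  0.05  0.02  2.18 -0.38  0.15  0.43]
45.0
t [ 0.02 -0.03  0.02] w [-0.004 -0.002  0.004]
0.0
t [0.01 0.85 1.14] w [ 0.781 -0.     0.005]
```

View pics/p3.png

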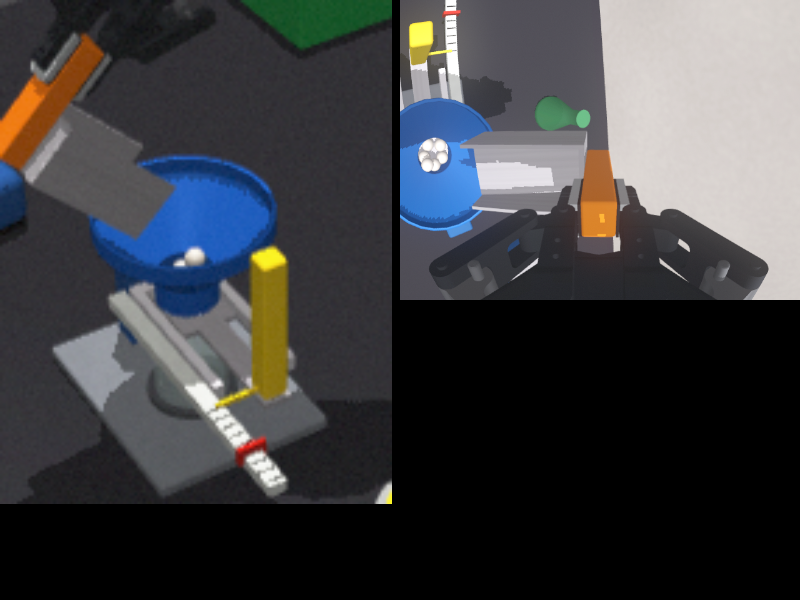

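servo_tool([
  {"tx":0,"ty":0.05,"tz":0,"wx":0.05,"wy":0,"wz":0,"claw":1},
  {"tx":0,"ty":0.1,"tz":0,"wx":0.13,"wy":0,"wz":0,"claw":1},
  {"tx":0,"ty":0.2,"tz":0.1,"wx":0.23,"wy":0,"wz":0,"claw":1},
  {"tx":0,"ty":0.2,"tz":0.2,"wx":0.33,"wy":0,"wz":0,"claw":1},
  {"tx":0,"ty":0.2,"tz":0.3,"wx":0.43,"wy":0,"wz":0,"claw":1},
  {"tx":0,"ty":0.2,"tz":0.3,"wx":0.53,"wy":0,"wz":0,"claw":1},
  {"tx":0,"ty":0.2,"tz":0.3,"wx":0.63,"wy":0,"wz":0,"claw":1},
  {"tx":0,"ty":0.2,"tz":0.3,"wx":0.72,"wy":0,"wz":0,"claw":1},
  {"tx":0,"ty":0.2,"tz":0.3,"wx":0.78,"wy":0,"wz":0.005,"claw":1},
  {"tx":0,"ty":0.2,"tz":0.3,"wx":0.78,"wy":0,"wz":0.005,"claw":1},
])

```text
time_s: 12.85
tcp_pos: [0.6235, -0.1246, 0.3126]
tool_rot: [2.328, 2.109, -0.0]
wrist_force: [0.5, -0.7, -1.8]
opening: 0.0195
grip_force: 59.8
```

```bash
python3 go.py 0.563 0.235 0.345 84.5 0
```

```text
t 12.85 grip [ 0.6235 -0.1246  0.3316] az 84.3 z [ 0. -0. -1.] F [ 0.5 -0.7 -1.8] q [ 0.04  0.38  0.14  1.56 -0.05  1.21  0.09] open 0.0195 59.8
t [ 8.8  -2.39 -0.34] w [ 0.     0.    -0.003]
```

servo_tool([
  {"tx":0.3,"ty":0,"tz":-0.2,"wx":0,"wy":0,"wz":0,"claw":1},
  {"tx":0.8,"ty":-0.2,"tz":-0.34,"wx":0,"wy":0,"wz":0,"claw":1},
  {"tx":1.5,"ty":-0.4,"tz":-0.34,"wx":0,"wy":0,"wz":0,"claw":1},
  {"tx":2.3,"ty":-0.6,"tz":-0.34,"wx":0,"wy":0,"wz":0,"claw":1},
  {"tx":3.1,"ty":-0.8,"tz":-0.34,"wx":0,"wy":0,"wz":0,"claw":1},
  {"tx":3.9,"ty":-1.1,"tz":-0.34,"wx":0,"wy":0,"wz":0,"claw":1},
  {"tx":4.7,"ty":-1.3,"tz":-0.34,"wx":0,"wy":0,"wz":0,"claw":1},
  {"tx":5.5,"ty":-1.5,"tz":-0.34,"wx":0,"wy":0,"wz":0,"claw":1},
  {"tx":6.3,"ty":-1.7,"tz":-0.34,"wx":0,"wy":0,"wz":0,"claw":1},
  {"tx":7.1,"ty":-1.9,"tz":-0.34,"wx":0,"wy":0,"wz":0,"claw":1},
])

```text
time_s: 13.68
tcp_pos: [0.5726, 0.1677, 0.3285]
tool_rot: [2.327, 2.108, 0.006]
wrist_force: [0.2, -0.0, -1.9]
opening: 0.0194
grip_force: 59.8
```

servo_tool([
  {"tx":0.6,"ty":-0.2,"tz":0,"wx":0,"wy":0,"wz":0,"claw":1},
  {"tx":1.1,"ty":-0.3,"tz":0,"wx":0,"wy":0,"wz":0,"claw":1},
  {"tx":1.5,"ty":-0.4,"tz":0,"wx":0,"wy":0,"wz":0,"claw":1},
  {"tx":1.7,"ty":-0.49,"tz":0.2,"wx":0,"wy":0,"wz":0,"claw":1},
  {"tx":1.7,"ty":-0.49,"tz":0.6,"wx":0,"wy":0,"wz":0,"claw":1},
  {"tx":1.7,"ty":-0.49,"tz":1.2,"wx":0,"wy":0,"wz":0,"claw":1},
  {"tx":1.7,"ty":-0.49,"tz":1.8,"wx":0,"wy":0,"wz":0,"claw":1},
  {"tx":1.7,"ty":-0.49,"tz":2.4,"wx":0,"wy":0,"wz":0,"claw":1},
  {"tx":1.7,"ty":-0.49,"tz":3,"wx":0,"wy":0,"wz":0,"claw":1},
  {"tx":1.7,"ty":-0.49,"tz":3.6,"wx":0,"wy":0,"wz":0,"claw":1},
])

```text
time_s: 14.52
tcp_pos: [0.5607, 0.2345, 0.1825]
tool_rot: [2.329, 2.106, 0.004]
wrist_force: [0.1, 0.4, -2.5]
opening: 0.0193
grip_force: 59.8
```

servo_tool([
  {"tx":0,"ty":0,"tz":0.5,"wx":0,"wy":0,"wz":0,"claw":1},
  {"tx":0,"ty":0,"tz":1.0,"wx":0,"wy":0,"wz":0,"claw":1},
  {"tx":0,"ty":0,"tz":1.4,"wx":0,"wy":0,"wz":0,"claw":1},
  {"tx":0,"ty":0,"tz":1.8,"wx":0,"wy":0,"wz":0,"claw":1},
  {"tx":0,"ty":0,"tz":2.1,"wx":0,"wy":0,"wz":0,"claw":1},
  {"tx":0,"ty":0,"tz":2.3,"wx":0,"wy":0,"wz":0,"claw":1},
  {"tx":0,"ty":0,"tz":2.4,"wx":0,"wy":0,"wz":0,"claw":1},
  {"tx":0,"ty":0,"tz":2.5,"wx":0,"wy":0,"wz":0,"claw":1},
  {"tx":0,"ty":0,"tz":2.5,"wx":0,"wy":0,"wz":0,"claw":1},
  {"tx":0,"ty":0,"tz":2.5,"wx":0,"wy":0,"wz":0,"claw":1},
])

```text
time_s: 15.35
tcp_pos: [0.5618, 0.2352, 0.0837]
tool_rot: [2.329, 2.107, 0.003]
wrist_force: [0.0, 0.8, -1.3]
opening: 0.0192
grip_force: 59.8
```

```bash
python3 go.py 0.563 0.235 0.0772 84.5 0
```

```text
t 15.35 grip [0.5617 0.2352 0.1027] az 84.3 z [ 0.002  0.001 -1.   ] F [ 0.   0.8 -1.3] q [-0.43  0.58 -0.03  1.81  0.02  0.75 -0.57] open 0.0192 59.8
t [-0.    0.03  0.64] w [ 0.002 -0.001 -0.004]
```

servo_tool([
  {"tx":0,"ty":0,"tz":0.15,"wx":0,"wy":0,"wz":0,"claw":1},
  {"tx":0,"ty":0,"tz":0.3,"wx":0,"wy":0,"wz":0,"claw":1},
  {"tx":0,"ty":0,"tz":0.4,"wx":0,"wy":0,"wz":0,"claw":1},
  {"tx":0,"ty":0,"tz":0.48,"wx":0,"wy":0,"wz":0,"claw":1},
  {"tx":0,"ty":0,"tz":0.54,"wx":0,"wy":0,"wz":0,"claw":1},
  {"tx":0,"ty":0,"tz":0.6,"wx":0,"wy":0,"wz":0,"claw":1},
  {"tx":0,"ty":0,"tz":0.62,"wx":0,"wy":0,"wz":0,"claw":1},
  {"tx":0,"ty":0,"tz":0.62,"wx":0,"wy":0,"wz":0,"claw":1},
  {"tx":0,"ty":0,"tz":0.62,"wx":0,"wy":0,"wz":0,"claw":1},
  {"tx":0,"ty":0,"tz":0.62,"wx":0,"wy":0,"wz":0,"claw":1},
])

```text
time_s: 16.18
tcp_pos: [0.5615, 0.2351, 0.0584]
tool_rot: [2.329, 2.108, 0.002]
wrist_force: [0.5, -0.2, -1.9]
opening: 0.0189
grip_force: 60.0
```

```bash
python3 go.py 0.563 0.235 0.0772 84.5 0
```

```text
t 16.1833 grip [0.5615 0.2351 0.0774] az 84.3 z [ 0.001  0.    -1.   ] F [ 0.5 -0.2 -1.9] q [-0.43  0.62 -0.03  1.82  0.02  0.71 -0.57] open 0.0189 60.0
t [0.   0.04 0.01] w [ 0.001 -0.    -0.004]
```

servo_tool([
  {"tx":0,"ty":0,"tz":0.03,"wx":0,"wy":0,"wz":0,"claw":1},
  {"tx":0,"ty":0,"tz":0.05,"wx":0,"wy":0,"wz":0,"claw":1},
  {"tx":0,"ty":0,"tz":0.05,"wx":0,"wy":0,"wz":0,"claw":1},
  {"tx":0,"ty":0,"tz":0.07,"wx":0,"wy":0,"wz":0,"claw":1},
  {"tx":0,"ty":0,"tz":0.07,"wx":0,"wy":0,"wz":0,"claw":1},
  {"tx":0,"ty":0,"tz":0.07,"wx":0,"wy":0,"wz":0,"claw":1},
  {"tx":0,"ty":0,"tz":0.07,"wx":0,"wy":0,"wz":0,"claw":1},
  {"tx":0,"ty":0,"tz":0.07,"wx":0,"wy":0,"wz":0,"claw":1},
  {"tx":0,"ty":0,"tz":0.07,"wx":0,"wy":0,"wz":0,"claw":1},
  {"tx":0,"ty":0,"tz":0.07,"wx":0,"wy":0,"wz":0,"claw":1},
])

```text
time_s: 17.02
tcp_pos: [0.5618, 0.2352, 0.0581]
tool_rot: [2.329, 2.107, 0.002]
wrist_force: [-4.7, -1.3, 15.2]
opening: 0.0195
grip_force: 62.3
```

Touching the bench (15 N); release and rise.

servo_tool([
  {"tx":0,"ty":0,"tz":-0.05,"wx":0,"wy":0,"wz":0,"claw":1},
  {"tx":0,"ty":0,"tz":-0.05,"wx":0,"wy":0,"wz":0,"claw":0.75},
  {"tx":0,"ty":0,"tz":-0.05,"wx":0,"wy":0,"wz":0,"claw":0.6},
  {"tx":0,"ty":0,"tz":-0.05,"wx":0,"wy":0,"wz":0,"claw":0.4},
  {"tx":0,"ty":0,"tz":-0.05,"wx":0,"wy":0,"wz":0,"claw":0.2},
  {"tx":0,"ty":0,"tz":-0.05,"wx":0,"wy":0,"wz":0,"claw":0},
  {"tx":0,"ty":0,"tz":-0.05,"wx":0,"wy":0,"wz":0,"claw":0},
  {"tx":0,"ty":0,"tz":-0.05,"wx":0,"wy":0,"wz":0,"claw":0},
  {"tx":0,"ty":0,"tz":-0.3,"wx":0,"wy":0,"wz":0,"claw":0},
  {"tx":0,"ty":0,"tz":-0.7,"wx":0,"wy":0,"wz":0,"claw":0},
])

```text
time_s: 17.85
tcp_pos: [0.5601, 0.2344, 0.0826]
tool_rot: [-2.329, -2.108, 0.004]
wrist_force: [1.2, 0.1, 0.5]
opening: 0.0855
grip_force: 0.0
```

servo_tool([
  {"tx":0,"ty":0,"tz":-0.7,"wx":0,"wy":0,"wz":0,"claw":0},
  {"tx":0,"ty":0,"tz":-1.4,"wx":0,"wy":0,"wz":0,"claw":0},
  {"tx":0,"ty":0,"tz":-2.1,"wx":0,"wy":0,"wz":0,"claw":0},
  {"tx":0,"ty":0,"tz":-2.8,"wx":0,"wy":0,"wz":0,"claw":0},
  {"tx":0,"ty":0,"tz":-3.5,"wx":0,"wy":0,"wz":0,"claw":0},
  {"tx":0,"ty":0,"tz":-4.2,"wx":0,"wy":0,"wz":0,"claw":0},
  {"tx":0,"ty":0,"tz":-4.8,"wx":0,"wy":0,"wz":0,"claw":0},
  {"tx":0,"ty":0,"tz":-5.2,"wx":0,"wy":0,"wz":0,"claw":0},
  {"tx":0,"ty":0,"tz":-5.2,"wx":0,"wy":0,"wz":0,"claw":0},
  {"tx":0,"ty":0,"tz":-5.2,"wx":0,"wy":0,"wz":0,"claw":0},
])

```text
time_s: 18.68
tcp_pos: [0.5614, 0.2351, 0.2929]
tool_rot: [2.328, 2.107, 0.005]
wrist_force: [-0.1, -0.4, -0.6]
opening: 0.0852
grip_force: 0.0
```

```bash
python3 go.py 0.526 0.006 0.29 178.3 0; python3 -c "
from h import *
f=arm.grab_frame('scene');a=cv2.resize(f['image'][100:340,220:460],None,fx=1.66,fy=1.66)
b=cv2.resize(arm.grab_frame('top')['image'][225:345,200:520],(800,300))[:, :400];b=cv2.resize(arm.grab_frame('top')['image'][225:345,210:410],(400,240))
o=np.zeros((400,800,3),np.uint8);o[:398,:398]=a[:398,:398];o[:240,400:]=b;cv2.imwrite('pics/p4.png',o)"
```

```text
t 18.6833 grip [0.5613 0.2351 0.3119] az 84.3 z [ 0.003  0.001 -1.   ] F [-0.1 -0.4 -0.6] q [-0.43  0.34 -0.03  1.64  0.01  1.15 -0.56] open 0.0852 0.0
t [-5.79 -0.31  0.54] w [ 4.000e-03  1.000e-03 -1.641e+00]
```

View pics/p4.png

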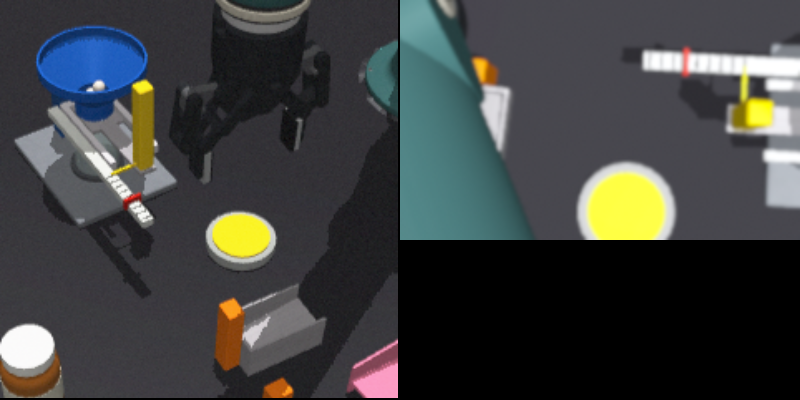

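```bash
python3 go.py 0.525 0.005 0.29 88.2 0
```

```text
t 18.8333 grip [0.5604 0.2347 0.3092] az 84.3 z [-0.001 -0.001 -1.   ] F [-0.2 -0.2  0.4] q [-0.43  0.35 -0.03  1.64  0.01  1.15 -0.56] open 0.0853 0.0
t [-5.8  -0.31  0.49] w [-0.001  0.001 -0.068]
```

servo_tool([
  {"tx":-0.7,"ty":0,"tz":0,"wx":0,"wy":0,"wz":0,"claw":0},
  {"tx":-1.5,"ty":-0.1,"tz":0,"wx":0,"wy":0,"wz":-0.02,"claw":0},
  {"tx":-2.3,"ty":-0.1,"tz":0.1,"wx":0,"wy":0,"wz":-0.03,"claw":0},
  {"tx":-3.1,"ty":-0.2,"tz":0.2,"wx":0,"wy":0,"wz":-0.05,"claw":0},
  {"tx":-3.9,"ty":-0.2,"tz":0.3,"wx":0,"wy":0,"wz":-0.068,"claw":0},
  {"tx":-4.7,"ty":-0.3,"tz":0.4,"wx":0,"wy":0,"wz":-0.068,"claw":0},
  {"tx":-5.3,"ty":-0.31,"tz":0.49,"wx":0,"wy":0,"wz":-0.068,"claw":0},
  {"tx":-5.7,"ty":-0.31,"tz":0.49,"wx":0,"wy":0,"wz":-0.068,"claw":0},
  {"tx":-5.8,"ty":-0.31,"tz":0.49,"wx":0,"wy":0,"wz":-0.068,"claw":0},
  {"tx":-5.8,"ty":-0.31,"tz":0.49,"wx":0,"wy":0,"wz":-0.068,"claw":0},
])

```text
time_s: 19.67
tcp_pos: [0.5253, 0.0043, 0.2711]
tool_rot: [-2.259, -2.183, 0.001]
wrist_force: [-0.2, 0.9, -0.3]
opening: 0.0855
grip_force: 0.0
```

```bash
python3 - <<'E'
from h import *
f=arm.grab_frame('wrist');M=R.from_rotvec(f["rotation"]).as_matrix();K=np.array(f["mtx"]);o=np.array(f["origin"])
# fisheye ray through yellow top blob -> plane z=.225
h=cv2.cvtColor(f["image"],40);m=(h[...,0]>=22)&(h[...,0]<34)&(h[...,1]>140)&(h[...,2]>90)
for b in blobs(m,60):print(b[0],b[1])
def fr(u,v,z):
    x,y=u-K[0,2],v-K[1,2];r=np.hypot(x,y);t=r/K[0,0];d=M@np.array([np.sin(t)*x/r,-np.sin(t)*y/r,-np.cos(t)]);return o+d*(z-o[2])/d[2]
cv2.imwrite("pics/w5.png",f["image"]);np.savez("w5.npz",M=M,K=K,o=o)
for c in((300,250),(320,300)):print(c,fr(*c,.225))
E
python3 go.py .525 .005 .206 88.2 0
```

```text
[205, 81, 64, 64, 3252] [236.4, 113.0]
[299, 206, 56, 75, 2033] [317.5, 241.3]
(300, 250) [0.51532236 0.01524958 0.225     ]
(320, 300) [ 0.52504269 -0.01484288  0.225     ]
t 19.7167 grip [0.5256 0.0059 0.2903] az 88.2 z [-0.     0.001 -1.   ] F [0.7 0.6 0. ] q [-0.13  0.21  0.06  1.87 -0.02  1.06 -0.09] open 0.0855 0.0
t [-0.02 -0.01  2.11] w [-0. -0. -0.]
```

View pics/w5.png

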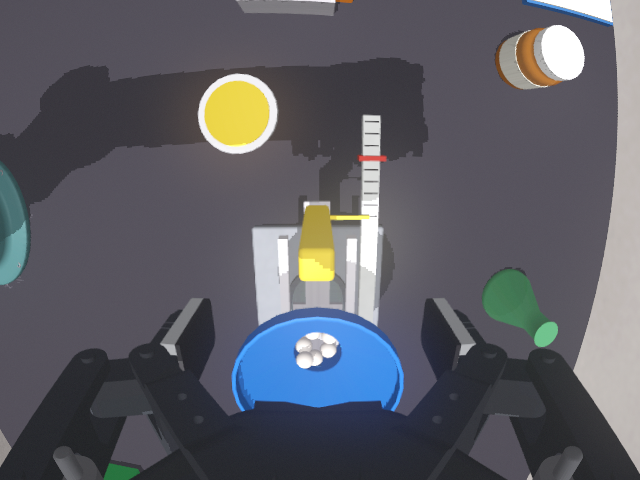

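servo_tool([
  {"tx":0,"ty":0,"tz":0.3,"wx":0,"wy":0,"wz":0,"claw":0},
  {"tx":0,"ty":0,"tz":0.7,"wx":0,"wy":0,"wz":0,"claw":0},
  {"tx":0,"ty":-0.02,"tz":1.1,"wx":0,"wy":0,"wz":0,"claw":0},
  {"tx":0,"ty":-0.02,"tz":1.5,"wx":0,"wy":0,"wz":0,"claw":0},
  {"tx":0,"ty":-0.02,"tz":1.9,"wx":0,"wy":0,"wz":0,"claw":0},
  {"tx":0,"ty":-0.02,"tz":2.1,"wx":0,"wy":0,"wz":0,"claw":0},
  {"tx":0,"ty":-0.02,"tz":2.1,"wx":0,"wy":0,"wz":0,"claw":0},
  {"tx":0,"ty":-0.02,"tz":2.1,"wx":0,"wy":0,"wz":0,"claw":0.3},
  {"tx":0,"ty":-0.02,"tz":2.1,"wx":0,"wy":0,"wz":0,"claw":0.5},
  {"tx":0,"ty":-0.02,"tz":2.1,"wx":0,"wy":0,"wz":0,"claw":0.65},
])

```text
time_s: 20.55
tcp_pos: [0.5258, 0.0058, 0.1889]
tool_rot: [2.255, 2.185, 0.004]
wrist_force: [-0.1, 0.1, -0.1]
opening: 0.0516
grip_force: 0.0
```

servo_tool([
  {"tx":0,"ty":0,"tz":0,"wx":0,"wy":0,"wz":0,"claw":0.8},
  {"tx":0,"ty":0,"tz":0,"wx":0,"wy":0,"wz":0,"claw":1},
  {"tx":0,"ty":0,"tz":0,"wx":0,"wy":0,"wz":0,"claw":1},
  {"tx":0,"ty":0,"tz":0,"wx":0,"wy":0,"wz":0,"claw":1},
  {"tx":0,"ty":0,"tz":0,"wx":0,"wy":0,"wz":0,"claw":1},
  {"tx":0,"ty":0,"tz":0,"wx":0,"wy":0,"wz":0,"claw":1},
  {"tx":0,"ty":0,"tz":0,"wx":0,"wy":0,"wz":0,"claw":1},
  {"tx":0,"ty":0,"tz":0,"wx":0,"wy":0,"wz":0,"claw":1},
  {"tx":0,"ty":0,"tz":0,"wx":0,"wy":0,"wz":0,"claw":1},
  {"tx":0,"ty":0,"tz":0,"wx":0,"wy":0,"wz":0,"claw":1},
])

```text
time_s: 21.38
tcp_pos: [0.5247, 0.0055, 0.1886]
tool_rot: [2.256, 2.186, 0.001]
wrist_force: [-2.8, -0.2, 5.7]
opening: 0.0189
grip_force: 58.8
```

```bash
cat > meas.py <<'E'
from h import *
f=arm.grab_frame('wrist');M=R.from_rotvec(f["rotation"]).as_matrix();K=np.array(f["mtx"]);o=np.array(f["origin"])
def fr(u,v,z):
    x,y=u-K[0,2],v-K[1,2];r=np.hypot(x,y);t=r/K[0,0];d=M@np.array([np.sin(t)*x/r,-np.sin(t)*y/r,-np.cos(t)]);return o+d*(z-o[2])/d[2]
h=cv2.cvtColor(f["image"],40).astype(int);H,s,v=h[...,0],h[...,1],h[...,2]
for b in blobs(((H<6)|(H>174))&(s>130)&(v>80),8):print("red",b[0],b[1],fr(*b[1],.117).round(4))
for b in blobs((H>=22)&(H<34)&(s>110)&(v>70),8):print("yel",b[0],b[1],fr(*b[1],.11).round(4))
cv2.imwrite("pics/wm.png",f["image"])
S=fix(arm.grab_frame("scene"));h=cv2.cvtColor(S["image"],40).astype(int);H,s,v=h[...,0],h[...,1],h[...,2]
for b in blobs(((H<6)|(H>174))&(s>130)&(v>80),15):print("S red",b[1],onz(S,*b[1],.11).round(4))
for b in blobs((H>=22)&(H<34)&(s>110)&(v>60),8):print("S yel",b[0],b[1])
cv2.imwrite("pics/sm.png",S["image"])
E
python3 meas.py; python3 go.py
```

```text
red [372, 166, 40, 10, 281] [391.8, 170.5] [0.5687 0.0549 0.117 ]
yel [178, 70, 80, 82, 5102] [217.2, 110.7] [0.4665 0.0945 0.11  ]
yel [289, 234, 99, 140, 6949] [319.4, 307.3] [ 0.5236 -0.0351  0.11  ]
S red [298.8, 220.2] [0.5705 0.0541 0.11  ]
S red [368.3, 477.0] [0.7561 0.5185 0.11  ]
S yel [287, 148, 26, 58, 605] [305.8, 178.7]
S yel [348, 229, 35, 26, 710] [364.8, 241.6]
t 21.4833 grip [0.5246 0.0054 0.2077] az 88.2 z [ 0.  0. -1.] F [-2.   0.9  5.3] q [-0.12  0.31  0.06  1.95 -0.02  0.88 -0.08] open 0.0191 58.8
```

servo_tool([
  {"tx":0.1,"ty":0,"tz":0,"wx":0,"wy":0,"wz":0,"claw":1},
  {"tx":0.25,"ty":0,"tz":0,"wx":0,"wy":0,"wz":0,"claw":1},
  {"tx":0.45,"ty":0,"tz":0,"wx":0,"wy":0,"wz":0,"claw":1},
  {"tx":0.65,"ty":0,"tz":0,"wx":0,"wy":0,"wz":0,"claw":1},
  {"tx":0.85,"ty":0,"tz":0,"wx":0,"wy":0,"wz":0,"claw":1},
  {"tx":1.05,"ty":0,"tz":0,"wx":0,"wy":0,"wz":0,"claw":1},
  {"tx":1.15,"ty":0,"tz":0,"wx":0,"wy":0,"wz":0,"claw":1},
  {"tx":1.2,"ty":0,"tz":0,"wx":0,"wy":0,"wz":0,"claw":1},
  {"tx":1.2,"ty":0,"tz":0,"wx":0,"wy":0,"wz":0,"claw":1},
  {"tx":1.2,"ty":0,"tz":0,"wx":0,"wy":0,"wz":0,"claw":1},
])

```text
time_s: 22.32
tcp_pos: [0.526, 0.051, 0.1886]
tool_rot: [2.256, 2.183, -0.003]
wrist_force: [-5.0, -6.8, 7.6]
opening: 0.0193
grip_force: 59.1
```

```bash
python3 meas.py; python3 go.py; python3 -c "
from h import *
a=cv2.imread('pics/wm.png')[80:330,270:470];b=cv2.imread('pics/sm.png')[120:250,230:360]
o=np.zeros((600,800,3),np.uint8);a=cv2.resize(a,None,fx=2,fy=2,interpolation=2);b=cv2.resize(b,(400,400),interpolation=2)
o[:500,:400]=a;o[:400,400:]=b;cv2.imwrite('pics/c6.png',o)"
```

```text
red [371, 236, 37, 12, 302] [389.1, 242.4] [0.5689 0.0563 0.117 ]
yel [180, 122, 79, 81, 5020] [218.8, 161.9] [0.467  0.1086 0.11  ]
yel [289, 233, 98, 141, 7016] [319.2, 307.2] [0.5247 0.0102 0.11  ]
S red [298.6, 220.5] [0.5713 0.0546 0.11  ]
S red [368.5, 477.0] [0.7558 0.5187 0.11  ]
S yel [304, 161, 22, 57, 599] [318.7, 191.6]
S yel [348, 229, 35, 26, 711] [364.8, 241.6]
t 22.4167 grip [0.526  0.0509 0.2076] az 88.1 z [-0.    -0.003 -1.   ] F [-5.1 -6.2  5.9] q [-0.2   0.31  0.04  1.94 -0.01  0.89 -0.18] open 0.0195 59.1
```

View pics/c6.png

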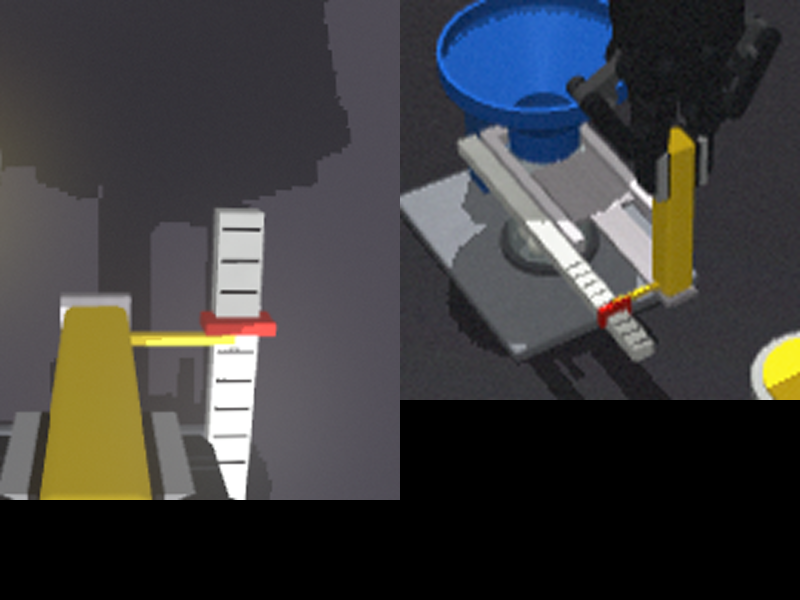

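```bash
cat > m2.py <<'E'
from meas import *
I=f["image"].astype(int)
r=I[...,2]-I[...,1]
for c in(374,378,400,404):
    rows=np.where(r[220:262,c]>50)[0]+220;print("red col",c,[(int(k),I[k,c].tolist()) for k in rows])
y=np.minimum(I[...,1],I[...,2])-I[...,0]
for c in(345,355,365,375,383,386):
    rows=np.arange(228,262);w=np.clip(y[rows,c]-50,0,None);w[r[rows,c]>50]=0
    if w.sum():
        q=(rows*w).sum()/w.sum();print("ptr col",c,round(q,2),fr(c,q,.11).round(4))
for c in(374,389,404):
    for k in(236,238,240,242,244,246):print(c,k,fr(c,k,.117)[1].round(4),fr(c,k,.110)[1].round(4),fr(c,k,.103)[1].round(4))
I=S["image"].astype(int)
y=np.minimum(I[...,1],I[...,2])-I[...,0];r=I[...,2]-I[...,1]
print("scene red");print(r[212:232,290:316])
print("scene yel");print(y[212:232,290:316])
E
python3 m2.py
```

```text
red [371, 236, 37, 12, 320] [389.2, 242.2] [0.569  0.0562 0.117 ]
yel [180, 122, 79, 81, 5008] [218.8, 161.8] [0.467  0.1085 0.11  ]
yel [289, 233, 98, 141, 7020] [319.2, 307.2] [0.5247 0.0101 0.11  ]
S red [298.6, 220.5] [0.5713 0.0546 0.11  ]
S red [368.6, 477.0] [0.7557 0.5187 0.11  ]
S yel [304, 161, 22, 57, 597] [318.7, 191.7]
S yel [348, 229, 35, 26, 710] [364.8, 241.6]
red col 374 [(236, [55, 59, 140]), (237, [55, 61, 140]), (238, [55, 60, 140]), (239, [55, 61, 140]), (240, [58, 63, 142]), (241, [61, 68, 165]), (242, [67, 74, 193]), (243, [70, 77, 204]), (244, [71, 78, 204]), (245, [72, 78, 203]), (246, [72, 79, 204]), (247, [73, 121, 208])]
red col 378 [(239, [79, 83, 149]), (240, [58, 63, 142]), (241, [59, 66, 164]), (242, [67, 74, 193]), (243, [70, 78, 203]), (244, [71, 79, 203]), (245, [69, 76, 202]), (246, [72, 79, 203])]
red col 400 [(236, [71, 75, 148]), (237, [72, 77, 148]), (238, [59, 63, 142]), (239, [57, 62, 141]), (240, [57, 62, 141]), (241, [76, 83, 227]), (242, [88, 98, 255]), (243, [92, 101, 255]), (244, [92, 101, 255]), (245, [93, 101, 255]), (246, [92, 101, 25
[... 4739 characters left out ...]
 2   6  -1
    1  -7  -5  -7  -5  -3  -4  -5]
 [ -1  -4  -5  -4  -1   0   0   2   4   2   5   7   3   5   3   2   4   1
    0  -4  -2  -6  -5  -5  -4  -2]
 [ -7  -6  -1  -4   0  -1  -2  -2   0   2   3   3   5   4   4   3   1   0
    4   1   0  -1  -4  -5  -3  -2]
 [ -2  -5  -4  -5   0  -1  -6  -7  -1   3   3   5   2   2   0   5   5   4
    3   4  -1  -3  -2  -6  -5  -4]
 [ -5  -5  -2   0  -5  -2  -5  -5  -2   3   2   3   2   6   4   4   3   5
    5   2   1  -1  -2  -3  -4  -6]
 [ -4  -4  -5  -5  -7  -2  -3  -7  -2  -3   2   3   3   3   4   3   3   2
    0   2   1   2   0  -2  -1  -3]
 [ -4  -4  -4  -4  -4  -3  -7  -2  -9  -3   0   2   4   4   3   3   2   2
    0   3   4   3   1  -4  -2  -3]]
```

```bash
python3 - <<'E'
from h import *
S=fix(arm.grab_frame("scene"));T=fix(arm.grab_frame("top"));
for p in((308,213.5),(304.5,215),(300.5,217)):print("ptr",onz(S,*p,.11).round(4))
for p in((295.5,220),(297.5,219),(302.5,217)):print("clip",onz(S,*p,.117).round(4))
T0=fix(np.load("top0.npz"))
for nm,t in(("T0",T0),("T",T)):
    I=t["image"].astype(int);r=np.clip(I[...,2]-I[...,1]-20,0,None)[244:268,340:365];ys,xs=np.mgrid[244:268,340:365]
    if r.sum():print(nm,"red",(xs*r).sum()/r.sum(),(ys*r).sum()/r.sum(),onz(t,(xs*r).sum()/r.sum(),(ys*r).sum()/r.sum(),.117).round(4))
    y=np.minimum(I[...,1],I[...,2])-I[...,0]
    for row in range(258,274,2):
        w=np.clip(y[row,345:395]-40,0,None)
        if w.sum()>30:c=(np.arange(345,395)*w).sum()/w.sum();print(nm,row,c.round(2),onz(t,c,row,.11).round(4))
E
```

```text
ptr [0.5457 0.0484 0.11  ]
ptr [0.5536 0.0482 0.11  ]
ptr [0.5631 0.0486 0.11  ]
clip [0.5792 0.0562 0.117 ]
clip [0.5745 0.056  0.117 ]
clip [0.5636 0.0567 0.117 ]
T0 red 352.481201171875 255.37548828125 [0.5716 0.0523 0.117 ]
T0 260 381.93 [0.5654 0.0021 0.11  ]
T0 262 381.8 [0.562  0.0023 0.11  ]
T0 264 381.85 [0.5586 0.0022 0.11  ]
T0 266 381.65 [0.5552 0.0025 0.11  ]
T0 268 381.57 [0.5519 0.0026 0.11  ]
T0 270 381.57 [0.5485 0.0026 0.11  ]
T0 272 381.54 [0.5451 0.0026 0.11  ]
```

servo_tool([
  {"tx":0.04,"ty":0,"tz":0,"wx":0,"wy":0,"wz":0,"claw":1},
  {"tx":0.08,"ty":0,"tz":0,"wx":0,"wy":0,"wz":0,"claw":1},
  {"tx":0.11,"ty":0,"tz":0,"wx":0,"wy":0,"wz":0,"claw":1},
  {"tx":0.115,"ty":0,"tz":0,"wx":0,"wy":0,"wz":0,"claw":1},
  {"tx":0.115,"ty":0,"tz":0,"wx":0,"wy":0,"wz":0,"claw":1},
  {"tx":0.115,"ty":0,"tz":0,"wx":0,"wy":0,"wz":0,"claw":1},
  {"tx":0.115,"ty":0,"tz":0,"wx":0,"wy":0,"wz":0,"claw":1},
  {"tx":0.115,"ty":0,"tz":0,"wx":0,"wy":0,"wz":0,"claw":1},
  {"tx":0.115,"ty":0,"tz":0,"wx":0,"wy":0,"wz":0,"claw":1},
  {"tx":0.115,"ty":0,"tz":0,"wx":0,"wy":0,"wz":0,"claw":1},
])

```text
time_s: 23.45
tcp_pos: [0.5261, 0.0553, 0.1886]
tool_rot: [2.257, 2.183, -0.003]
wrist_force: [-2.8, -7.0, 6.6]
opening: 0.0192
grip_force: 59.1
```

```bash
python3 go.py; python3 - <<'E'
from meas import *
I=f["image"].astype(int);r=I[...,2]-I[...,1];y=np.minimum(I[...,1],I[...,2])-I[...,0]
for c in(374,389,404):
    rows=np.where(r[225:275,c]>50)[0]+225;print("red col",c,[(int(k),int(I[k,c,2])) for k in rows])
for c in(345,350,355,360,365,370,380):
    rows=np.arange(228,262);w=np.clip(y[rows,c]-50,0,None);w[r[rows,c]>50]=0
    if w.sum():q=(rows*w).sum()/w.sum();print("ptr",c,round(q,2),fr(c,q,.11).round(4))
for k in(240,244,248,252,256):print(k,fr(389,k,.117).round(4),fr(389,k,.114).round(4))
# white balls: scene jar and funnel
J=S["image"];h=cv2.cvtColor(J,40)
m=(h[...,1]<45)&(h[...,2]>150)
for b in blobs(m[110:230,230:330],5):print("white",b[0],b[1])
for n,p in(("throat",(.522,-.116,.107)),("jarfloor",(.522,-.116,.02)),("rim",(.522,-.116,.187))):print(n,proj(S,p))
E
```

```text
t 23.45 grip [0.5261 0.0553 0.2076] az 88.1 z [-0.    -0.003 -1.   ] F [-2.8 -7.   6.6] q [-0.2   0.32  0.04  1.94 -0.01  0.89 -0.19] open 0.0192 59.1
red [371, 242, 37, 13, 328] [389.3, 249.0] [0.5693 0.0562 0.117 ]
yel [180, 127, 79, 81, 5026] [218.9, 166.8] [0.467  0.1099 0.11  ]
yel [289, 233, 83, 141, 6960] [318.7, 307.6] [0.5245 0.0142 0.11  ]
S red [298.7, 220.1] [0.5705 0.0538 0.11  ]
S red [368.4, 477.0] [0.756  0.5186 0.11  ]
S yel [305, 163, 22, 56, 609] [319.7, 193.4]
S yel [348, 229, 35, 26, 710] [364.8, 241.6]
red col 374 [(242, 117), (243, 127), (244, 128), (245, 127), (246, 128), (247, 130), (248, 148), (249, 186), (250, 187), (251, 245), (252, 253), (253, 253), (254, 215)]
red col 389 [(246, 128), (247, 149), (248, 210), (249, 252), (250, 252), (251, 252), (252, 252), (253, 252)]
red col 404 [(245, 120), (246, 127), (247, 153), (248, 213), (249, 251), (250, 251), (251, 251), (252, 251), (253, 251), (254, 195)]
ptr 345 249.45 [0.5423 0.0545 0.11  ]
ptr 350 249.66 [0.5455 0.0543 0.11  ]
ptr 355 249.68 [0.5487 0.0542 0.11  ]
ptr 360 249.67 [0.5518 0.0541 0.11  ]
ptr 365 249.64 [0.555 0.054 0.11 ]
ptr 370 249.64 [0.5582 0.0538 0.11  ]
240 [0.569 0.062 0.117] [0.5695 0.0611 0.114 ]
244 [0.569  0.0594 0.117 ] [0.5696 0.0585 0.114 ]
248 [0.5691 0.0569 0.117 ] [0.5696 0.0558 0.114 ]
252 [0.5691 0.0543 0.117 ] [0.5697 0.0532 0.114 ]
256 [0.5692 0.0516 0.117 ] [0.5698 0.0505 0.114 ]
white [19, 51, 64, 59, 974] [56.3, 80.0]
white [59, 57, 2, 4, 6] [59.3, 58.8]
white [0, 66, 28, 30, 399] [13.6, 79.2]
white [76, 100, 4, 6, 11] [77.5, 102.5]
white [68, 111, 6, 4, 14] [70.6, 112.8]
white [70, 114, 10, 6, 29] [74.7, 117.0]
throat (np.float64(274.9188712790169), np.float64(165.032809946828))
jarfloor (np.float64(276.6115602066231), np.float64(195.34806311606732))
rim (np.float64(273.204796764863), np.float64(134.33455109958425))
```

servo_tool([
  {"tx":0.02,"ty":0,"tz":0,"wx":0,"wy":0,"wz":0,"claw":1},
  {"tx":0.02,"ty":0,"tz":0,"wx":0,"wy":0,"wz":0,"claw":1},
  {"tx":0.02,"ty":0,"tz":0,"wx":0,"wy":0,"wz":0,"claw":1},
  {"tx":0.02,"ty":0,"tz":0,"wx":0,"wy":0,"wz":0,"claw":1},
  {"tx":0.02,"ty":0,"tz":0,"wx":0,"wy":0,"wz":0,"claw":1},
  {"tx":0.02,"ty":0,"tz":0,"wx":0,"wy":0,"wz":0,"claw":1},
  {"tx":0.02,"ty":0,"tz":0,"wx":0,"wy":0,"wz":0,"claw":1},
  {"tx":0.02,"ty":0,"tz":0,"wx":0,"wy":0,"wz":0,"claw":1},
  {"tx":0.02,"ty":0,"tz":0,"wx":0,"wy":0,"wz":0,"claw":1},
  {"tx":0.02,"ty":0,"tz":0,"wx":0,"wy":0,"wz":0,"claw":1},
])

```text
time_s: 24.38
tcp_pos: [0.5262, 0.056, 0.1886]
tool_rot: [2.257, 2.183, -0.004]
wrist_force: [-5.1, -7.3, 6.6]
opening: 0.0193
grip_force: 59.1
```

```bash
python3 go.py; python3 - <<'E'
from h import *
S=arm.grab_frame("scene")["image"];T=arm.grab_frame("top")["image"]
W=arm.grab_frame("wrist")["image"]
for nm,I in(("before",cv2.imread("pics/scene0.png")),("now",S)):
    print(nm,"throat region min-channel");print(I[146:158:2,270:290:2].min(2))
    print("jar region");print(I[176:200:3,256:300:3].min(2))
h=cv2.cvtColor(T,40);print("top throat hsv");print(T[276:300:4,436:476:5].tolist())
m=(W.min(2)>150);
for b in blobs(m[300:480],10):print("wrist white",b[0],b[1])
E
```

```text
t 24.3833 grip [0.5262 0.0561 0.2076] az 88.1 z [-0.    -0.003 -1.   ] F [-5.1 -7.3  6.6] q [-0.2   0.32  0.04  1.94 -0.01  0.89 -0.19] open 0.0193 59.1
before throat region min-channel
[[27 37 35 43 38 39 28 30 32 29]
 [29 37 39 40 35 30 31 36 29 33]
 [30 34 23 13 21 24 28 31 29 31]
 [20 19 21 18 21 10 20 25 29 29]
 [30 24 11 18 27 24 27 34 43 34]
 [33 31 30 29 32 17 23 22 11 17]]
jar region
[[113 159 157 136 154 138 116 118 114 116 117 116 141 147 106]
 [ 27 111 159 154 116 154 125  92  95 115 115 115 114 149 152]
 [ 75  85 130 160 153 112 157 124 118 101 118 116 117 113 149]
 [ 90  93 101 152 157 154 108 156 123 111  96 115 115 113 114]
 [ 91  90  89 108 149 155 150 126 157  99  93  83 114 136 195]
 [ 90  91  94  81 111 179 178 180 131 183  83  85 107 198 194]
 [142  91  92  76  84 108 242 241 224 240 244  80  61 133 200]
 [ 92  85  75  69  81  87 108 240 241 202 241 178  60  88 159]]
now throat region min-channel
[[31 34 38 41 33 31 36 27 34 46]
 [33 40 36 44 41 35 31 30 43 52]
 [32 34 19 20 22 31 28 32 26 63]
 [13 28 18  5 16 21 18 25 29 51]
 [26 27 20 23 25 28 22 26 43 32]
 [29
[... 1033 characters left out ...]
129], [123, 121, 111], [103, 64, 37], [201, 115, 33]], [[217, 127, 36], [216, 128, 39], [130, 131, 133], [162, 168, 173], [111, 111, 105], [150, 146, 137], [107, 57, 23], [200, 114, 34]], [[216, 126, 38], [215, 125, 39], [202, 153, 134], [148, 153, 156], [109, 105, 98], [140, 124, 113], [177, 97, 30], [200, 114, 33]]]
wrist white [374, 0, 21, 32, 386] [386.6, 12.7]
wrist white [563, 0, 77, 180, 6875] [615.4, 115.9]
wrist white [242, 2, 17, 28, 308] [249.0, 13.0]
wrist white [353, 27, 10, 10, 40] [355.6, 30.2]
wrist white [276, 28, 7, 9, 30] [280.3, 30.8]
wrist white [337, 79, 2, 5, 10] [337.5, 81.0]
wrist white [286, 84, 3, 16, 27] [287.0, 90.5]
wrist white [284, 86, 1, 15, 15] [284.0, 93.0]
```

```bash
python3 - <<'E'
from h import *
T=fix(arm.grab_frame("top"))
print(T["image"][268:306:2,438:472:1][...,2])
for z in(.025,.04,.115):print(z,proj(T,(.5223,-.1157,z)))
E
```

```text
[[ 40  39  39  38  40  39  39  40  39  39  40  40  40  40  39  39  39  39
   38  37  37  38  38  38  39  38  37  36  37  35  34  35  35  35]
 [ 38  37  39  39  38  39  39  39  39  39  40  40  40  39  39  38  37  37
   39  39  40  38  39  39  39  38  36  36  35  36  35  35  34  35]
 [ 37  38  40  39  39  39  39  39  39  39  39  38  40  40  39  38  38  38
   38  39  39  40  38  38  36  35  35  35  35  35  35  34  35  35]
 [ 38  38  39  38  37  38  39  38  39  39  43  47  51  51  49  48  46  41
   37  33  33  34  34  34  34  34  35  34  35  35  36  34  36  36]
 [ 38  39  40  40  39  40  39  40  46  58  76  90  95  95  95  95  96  94
   88  75  59  43  30  26  26  32  34  35  36  35  35  34  34  34]
 [ 39  39  40  39  38  42  67 104 130 137 126 110 100  98  97  98  98  99
  103 108 108 101  80  54  33  23  25  30  33  34  34  35  33  35]
 [ 39  39  39  40  46 105 167 187 192 190 182 161 127 102  98  99  97  97
   98 102 109 113 112 100  76  46  24  22  25  30  34  35  34  34]
 [ 40  39  40  41  84 164 212 214 206 200 194 181 146 108  96  95  96  97
   97  99 103 111 114 115 107  82  49  
[... 1088 characters left out ...]

   99  97 102  94  71  44  29  26  29  32  33  33  34  34  33  34]
 [ 39  39  39  38  37  38  37  38  37  38  41  51  64  66  68  69  69  64
   57  47  42  36  30  31  32  33  35  35  34  34  33  34  34  34]
 [ 38  38  36  37  37  36  37  36  38  37  38  38  37  36  37  37  37  37
   35  35  35  34  34  34  33  34  34  34  33  34  34  34  33  33]
 [ 38  37  37  37  37  37  37  37  36  38  38  36  37  35  36  38  36  38
   36  35  35  34  35  34  33  34  33  32  33  33  33  34  32  33]]
0.025 (np.float64(440.9764692892983), np.float64(288.4042132038495))
0.04 (np.float64(442.79699562808713), np.float64(288.17459330926874))
0.115 (np.float64(452.7567730245007), np.float64(286.91838350494703))
```

```bash
python3 -c "
from bench import arm
print(arm.hand_in())"
```

```text
the job is handed in; nothing more can be done
None
```

I handed the job in at 24.4 s with the scoop emptied and stood upright on the bench, and the gate held about 51 mm open, pointer within roughly 1 mm of the red mark. The funnel throat was clear and balls showed in the jar, but the camera angle did not let me count all six there.

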